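# Stand the toppled spigot on the slide and send it through the dust flap

## Task

A flanged steel spigot has come down the chute and lies toppled in the tray. Stand it upright on its flange in the scribed ring of the soaking cabinet's slide, setting it down gently rather than dropping it, and let go of it; then push the slide, which has an upright black knob for this, fully home, so that the standing spigot itself pushes through the sprung dust flap and ends upright inside with the flap shut behind it. Leave the loose gauges, discs and the bush where they are.

Things in the scene. Friction and masses are not known exactly. Their poses are not given: they have to be found in the camera images.
- spigot: The workpiece: plain steel turned spigot, 75 mm tall, about 0.4 kg: a round flange (its foot) 50 mm across and 12 mm thick, on it a shank 32 mm across and 63 mm long. Origin at the centre of the flange's flat underside; z axis runs up the shank to the head. It starts lying on the rims of flange and head, the shank sloping 8 degrees down to the head, which points roughly to the robot.
- bush: Bystander: short dark steel bush, 28 mm across, 20 mm tall, standing in the tray's rear right corner. Origin at the centre of its underside. Leave alone.
- thread_ring: Bystander: dull green thread ring gauge lying flat, 64 mm across, 18 mm thick. Origin at the centre of its underside. Leave alone.
- disc_a: Bystander: brass setting disc, 42 mm across, 14 mm thick, flat on the counter. Origin at the centre of its underside. Leave alone.
- disc_b: Bystander: brass setting disc, 54 mm across, 12 mm thick, flat on the counter. Origin at the centre of its underside. Leave alone.
- snap_gauge: Bystander: C-shaped nickel-plated snap gauge lying flat, about 92 x 100 mm, 13 mm thick. Origin near its middle, at its underside. Leave alone.
- plug_gauge: Bystander: plug gauge lying on its black handle, 121 mm long along its x axis, 26 mm thick. Origin at the middle of the handle, on the counter. Leave alone.
- chute_tray: Fixed steel tray, 206 mm (its x) by 246 mm (its y), with a rubber-lined floor 3 mm above the counter and rims 14 mm high; the sloping chute, 170 mm wide, climbs away from its +x rim, at 23 degrees, to 0.15 m (its cheeks to 0.18 m). Origin at the tray's centre at counter level.
- cabinet: Fixed grey soaking cabinet, chamber 204 mm wide, 0.27 m long, 124 mm high, glass roof; behind it a unit 0.17 m high. Origin at the centre of the doorway, at counter level; x axis points into the chamber (the slide's way), z up. Front face at x = -6 mm. Doorway 100 mm wide, 97 mm high above the slide's top. A bed 104 mm wide carries the slide in front of it, out to x = -0.305.
- slide (a joint): Travel of the slide into the chamber: 0 m fully out (ring centre 75 mm in front of the doorway), 0.200 m fully home against its stop (ring centre 125 mm inside). It runs with about 1.5 N of friction plus 6 N per m/s and stays where it is left. It starts nearly out.
- slide_ring (a point): Centre of the scribed ring (58 mm across) on the slide's flat steel plate, at the plate's top face, 16 mm above the counter; axes parallel to the cabinet's. The plate is 90 mm (x) by 80 mm (y); a tongue 50 mm wide runs from it towards -x to the knob.
- slide_knob (a point): Middle of the grip of the upright black bakelite knob on the slide's front end, 45 mm above the counter; the knob is 32 mm across and 30 mm tall (top 60 mm above the counter), on a brass stem 15 mm across. It moves with the slide, 195 mm in front of the ring's centre; with the slide home it is 70 mm in front of the doorway.
- flap (a joint): Angle of the aluminium dust flap, 94 mm wide, 95 mm long, hinged along its top edge 113 mm above the counter, just inside the doorway: 0 rad shut (hanging), growing as it swings inward and up, to 1.5. A weak spring and its own 30 g shut it; pushing it takes under 1 N. It rides over a standing spigot and drops shut behind it only when the slide is nearly home.
Mind the look-alikes: they are no part of the job. Leave any brown or pink look-alike of the spigot alone.

How it is judged (in metres and radians):
On the way, in this order (a step that is already met when the one before it is completed fails the run):
1. the spigot stands upright on its flange in the slide's ring, let go, with the slide still out (angle between spigot's own z axis and vertical below 0.08 rad and horizontal distance between spigot and slide_ring below 0.015 m and z of spigot in the frame of slide_ring between -0.004 and 0.004 m and contact force between the fingers and spigot below 0.1 N and value of joint slide below 0.04 m), for 0.3 s.
2. the standing spigot, carried by the slide, holds the flap open in passing (angle between spigot's own z axis and vertical below 0.08 rad and horizontal distance between spigot and slide_ring below 0.015 m and z of spigot in the frame of slide_ring between -0.004 and 0.004 m and value of joint flap above 0.5 rad and x of spigot in the frame of cabinet above -0.02 m and contact force between the fingers and spigot below 0.1 N), for 0.1 s.
At the end, for the whole second after the job is handed in: The spigot stands upright (within 0.08 rad) at rest on its flange, its axis within 15 mm of the ring's centre on the slide; the slide is fully home (within 7 mm); the flap is shut (under 0.08 rad); every bystander is within 20 mm of where it began; the robot touches nothing (angle between spigot's own z axis and vertical below 0.08 rad and horizontal distance between spigot and slide_ring below 0.015 m and z of spigot in the frame of slide_ring between -0.004 and 0.004 m and value of joint slide above 0.193 m and value of joint flap below 0.08 rad and linear speed of spigot below 0.02 m/s and distance of each of bush, thread_ring, disc_a, disc_b, snap_gauge, plug_gauge from where it was at the start of the episode below 0.02 m).
It fails at once if a bystander is moved by more than 20 mm (distance of any of bush, thread_ring, disc_a, disc_b, snap_gauge, plug_gauge from where it was at the start of the episode above 0.02 m).
It fails at once if the spigot is dropped or thrown: out of the fingers it moves faster than 0.45 m/s (a fall of about 10 mm) (linear speed of spigot above 0.45 m/s and contact force between the fingers and spigot below 0.05 N).
It also fails if it takes over 67 s, if anything falls off the work surface, if the arm or the gripper's body presses on something with over 40 N, if the wrist force passes 120 N, or if a joint passes its speed limit or range.

## Robot

A 7-joint arm with a two-finger parallel gripper is mounted at the origin on the work surface. World frame = base frame: x ahead of the robot, y to its left, z up, the work surface at z = 0. Lengths are in mm, angles in rad, forces in N, time in s.
With the tool pointing down it reaches from about 400 to 850 mm from the base axis. Payload 4.5 kg.
Tool frame: the origin (TCP) lies at the very end of the fingers, on their centre line; the grasp point (between the pads) lies 19 mm behind it; z points along the fingers, y is the direction in which the jaws open and shut (so a half turn about z gives the same grasp; the last joint's range is limited). The gripper opens to 85 mm and grips with 20 to 120 N. Pads are 22 mm wide; open, the fingers measure 114 mm over their backs; the gripper's body (76 mm by 85 mm) begins 54 mm behind the grasp point. The pads swing forward as they close: fully open they stand 13 mm farther back than shut.
Start: joints at [1.281, 0.689, -0.195, 1.565, 0.157, 0.902, -0.215], TCP at [198.887, -592.535, 231.317] pointing down, gripper open.
Joint ranges: [-3.01, 3.01], [-0.46, 2.08], [-1.47, 1.51], [0.13, 2.56], [-1, 4.14], [0.04, 2.09], [-2.66, 2.66]. Speed limits (rad/s): [2.57, 2.57, 3.14, 3.14, 3.14, 3.14, 3.14].

## Interface

Orientations are given as a rotation vector (axis times angle).
In Python, from rig import observe, viewer, ticket gives the robot as it stands.
- The arm moves only by the tool arm_command, never from a script. Its argument "steps" is a list of rows, each an object with "grip": the opening, from -1 (shut) to 1 (fully open), so that 0 is half open; "slide": the shift along the tool's x, y, z in m, a list of three; "twist": the turn, a rotation vector about the tool's x, y, z in rad, a list of three. A call has 1 to 12 rows; each row shifts and turns the commanded pose from where the row before left it, along the tool's axes as they then stand; what a row does not reach is not made up. A row lasts 1/8 s, in which the tool goes at most 62.5 mm and 10.7 degrees, less where a joint would pass 70% of its speed; a pose out of reach is approached as far as the arm can. A call with a gripper value outside its range is refused whole. The fingers move at their own pace and stop on an object; the grip force is fixed at half the most. Time passes only in rows, so rows that do not move let the fingers close. It gives the time, the measured TCP pose, the force and the opening at its end, in the units of the state.
- observe(): the state, without advancing time (a new reading comes with each control period).
- viewer.camera(name): name is "scene" or "top"; returns (picture, depth): 400x640x3 uint8, red, green, blue; 400x640 float32, mm along the optical axis (not along the pixel's ray), 0 where there is no reading.
- viewer.camera_info(name): a dict with "fx", "fy", "cx", "cy" (pixels), "k1" (the pictures are not rectified: a ray, as slopes to the right and down, at radius r is drawn at 1 + k1 r^2 times it, then the intrinsics apply), "world_from_camera" (4x4, takes a point from camera to world coordinates). Camera axes: x right, y down, z forward; pixel columns grow to the right and rows downward; lengths in mm; the calibration is good to about 2 mm. A picture is of the moment at which its call begins. camera_info takes no time and is no camera call.
- ticket.finish_job(): hands the job in, once; it reports no verdict.
The state is a dict: "clock": time; "joints": joint angles; "joint_velocities": joint speeds; "tau": joint torques, N m; "ee_pos": TCP position; "orientation": TCP orientation; "contact_force": force on the tool from outside, world axes, zero at the start; "moment": the same for the moment, N m; "opening": finger opening in mm.
Only numpy, scipy, OpenCV 4.12 (cv2) and the standard library are available. Lean on these libraries where they do the work, as an engineer would, in place of code of your own. Each camera call takes 0.05 s, during which the arm holds its last target. There are 200 camera calls.

## Working session

There is one attempt and no reset: what is moved stays moved. The work goes in short steps, Python scripts to look and compute and a tool call to move; the robot and the scene stay as the last step left them, time stands still between calls to the robot, and variables do not carry over. Pictures are saved under pics/ and viewed, about 8 in all and at most 12, crops included, and the job is handed in when it is done.

Besides the shell and the picture viewer there is one more tool, called after "Call:" by a JSON object that holds its "fn" and its "kwargs". arm_command: Moves the arm, as the interface text tells. Its arguments: {"type":"object","properties":{"steps":{"type":"array"}},"required":["steps"]}

```bash
mkdir -p pics
cat > h.py <<'E'
import numpy as np, cv2
from rig import observe, viewer, ticket
from scipy.spatial.transform import Rotation as R
def cloud(name):
    im,d=viewer.camera(name); c=viewer.camera_info(name)
    K=np.array([[c['fx'],0,c['cx']],[0,c['fy'],c['cy']],[0,0,1]],float)
    v,u=np.mgrid[0:400,0:640]
    p=cv2.undistortPoints(np.stack([u,v],-1).reshape(-1,1,2).astype(float),K,np.array([c['k1'],0,0,0,0.])).reshape(400,640,2)
    P=np.dstack([p*d[...,None],d]); T=np.array(c['world_from_camera'])
    W=P@T[:3,:3].T+T[:3,3]; W[d==0]=np.nan
    return im,W
def save(n,im): cv2.imwrite('pics/'+n,im[...,::-1])
E
python3 - <<'E'
from h import *
for n in ('scene','top'):
    im,W=cloud(n); save(n+'0.png',im); np.savez(n+'0.npz',im=im,W=W)
    c=viewer.camera_info(n); print(n,c['fx'],c['k1'],np.round(c['world_from_camera'],3).tolist())
print(observe())
E
```

```text
scene 446.9334353735869 0.0028649106193964205 [[-0.391, 0.668, -0.633, 1251.315], [0.92, 0.292, -0.26, 201.492], [0.011, -0.684, -0.73, 990.326], [0.0, 0.0, 0.0, 1.0]]
top 502.13143405559066 0.02688917510557248 [[-0.015, -0.981, 0.193, 201.77], [-1.0, 0.012, -0.018, -110.769], [0.015, -0.193, -0.981, 1568.105], [0.0, 0.0, 0.0, 1.0]]
{'clock': 0.1, 'joints': array([ 1.2807766 ,  0.68988389, -0.19449738,  1.56623483,  0.15728438,
        0.90248545, -0.21508252]), 'joint_velocities': array([-0.00042712, -0.00182872, -0.00043843, -0.00246261,  0.00090976,
       -0.00126086,  0.00036411]), 'tau': array([-3.33466422e-03, -5.40612960e+01, -1.27125364e+00, -1.58987367e+01,
        9.44710249e-03,  4.42662320e-03,  2.16405326e-06]), 'ee_pos': array([ 198.63678287, -591.98995996,  230.57516543]), 'orientation': array([-3.09892912e+00, -5.06282960e-01,  5.96530517e-04]), 'contact_force': array([0.23656523, 0.14484313, 0.12720354]), 'moment': array([ 0.02415987,  0.04092959, -0.00824486]), 'opening': 85.573351753296}
```

View pics/scene0.png

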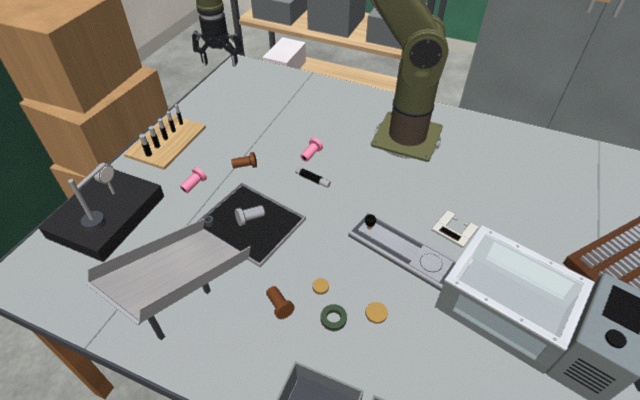

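View pics/top0.png

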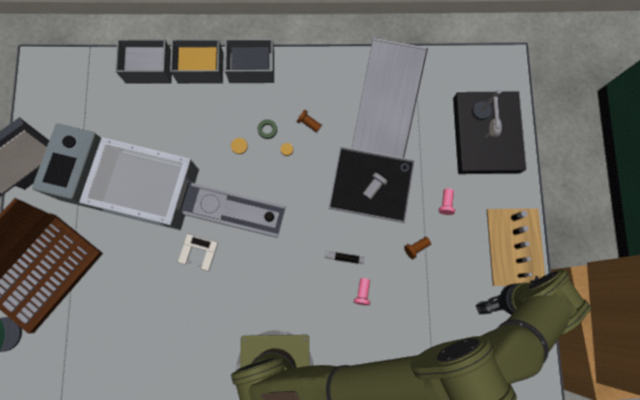

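Candidates (top view): plain steel spigot (374,186) in the tray; brown look-alikes (309,121), (418,247); pink ones (447,200), (363,291). The description (plain steel, in tray) picks (374,186). Next I'll crop it and measure.

Run:
```python
from h import *
S=np.load('scene0.npz');T=np.load('top0.npz')
a=cv2.resize(T['im'][140:225,325:420],None,fx=4,fy=4,interpolation=cv2.INTER_CUBIC)
b=cv2.resize(S['im'][185:270,195:310],None,fx=3.4,fy=3.4,interpolation=cv2.INTER_CUBIC)
h=max(a.shape[0],b.shape[0]); pad=lambda x:cv2.copyMakeBorder(x,0,h-x.shape[0],0,0,cv2.BORDER_CONSTANT)
save('crop1.png',np.hstack([pad(a),pad(b)]))
# knob/ring/known points
w=T['W']
for n,u,v in (('ring',209,204),('knob',269,216),('tray c',374,215),('bush',405,168),('roof',135,180)): print(n,w[v,u].round(1))
for n,D in (('top',T),('scene',S)):
    W=D['W'];im=D['im'].astype(int)
    c=w[186,374]
    m=(np.hypot(W[...,0]-c[0],W[...,1]-c[1])<60)&(W[...,2]>9)&(W[...,2]<70)
    P=W[m]; print(n,len(P),'zmax',P[:,2].max(),'c',P.mean(0).round(1))
    ev,V=np.linalg.eigh(np.cov(P[:,:2].T)); ax=V[:,1]; print('axis',ax,np.degrees(np.arctan2(ax[1],ax[0])))
    s=(P[:,:2]-P[:,:2].mean(0))@ax; q=(P[:,:2]-P[:,:2].mean(0))@V[:,0]
    for lo in np.arange(-50,50,6):
        k=(s>=lo)&(s<lo+6)
        if k.sum(): print(lo,k.sum(),'z',P[k,2].max().round(1),'q',q[k].min().round(1),q[k].max().round(1))
    np.save(n+'_sp.npy',P)
```

```text
ring [505.3 204.2  13.7]
knob [456.6  12.2  61.7]
tray c [ 463.4 -313.1   16.4]
bush [ 617.6 -420.1    4.9]
roof [558.3 399.7 122.6]
top 311 zmax 59.742818386012914 c [ 553.4 -316.5   34.4]
axis [-0.80740887  0.5899923 ] 143.8435379688789
-50 2 z 9.2 q -29.8 16.2
-38 17 z 54.5 q -25.0 43.8
-32 32 z 57.2 q -30.2 23.8
-26 36 z 59.7 q -33.6 33.4
-20 23 z 46.4 q -31.7 14.4
-14 21 z 46.6 q -28.8 28.5
-8 23 z 45.1 q -29.5 41.7
-2 22 z 41.8 q -23.9 49.8
4 20 z 41.8 q -16.2 13.3
10 23 z 42.3 q -55.5 37.8
16 22 z 40.5 q -47.3 52.8
22 21 z 40.0 q -55.1 16.1
28 22 z 40.3 q -49.7 51.2
34 22 z 41.5 q -16.5 29.6
40 1 z 9.6 q 39.4 39.4
46 2 z 11.8 q 16.7 32.4
scene 354 zmax 55.317102045160595 c [ 562.6 -308.5   33.6]
axis [-0.77535189  0.63152945] 140.836947307141
-38 12 z 21.2 q -7.1 26.6
-32 61 z 55.3 q -20.7 28.3
-26 36 z 54.9 q -18.3 23.9
-20 22 z 54.2 q -16.9 22.9
-14 23 z 43.4 q -10.4 19.6
-8 23 z 44.1 q -9.1 16.7
-2 25 z 41.0 q -9.6 20.3
4 22 z 43.0 q -12.8 15.2
10 22 z 39.7 q -11.6 19.1
16 23 z 39.8 q -8.9 15.3
22 22 z 38.0 q -7.7 18.1
28 22 z 40.8 q -8.2 12.9
34 24 z 37.1 q -10.0 21.4
40 17 z 36.5 q -7.1 14.0
```

View pics/crop1.png

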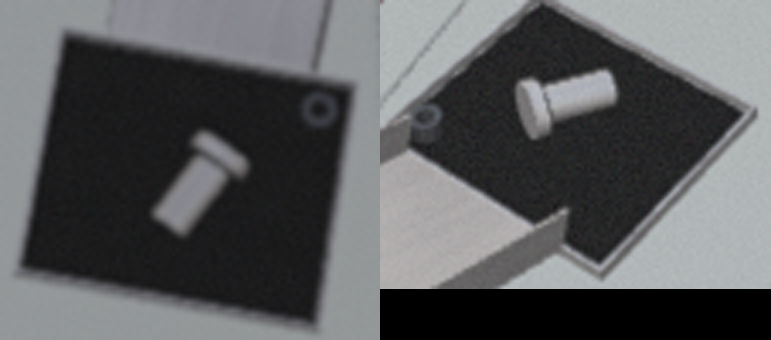

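The crop shows the plain steel spigot alone in the tray: flange up-right at about (220,155), head lower-left at about (175,225). The bush is well clear. Next I fit the spigot pose, ring, knob and cabinet axis, and identify the arm's kinematics from the start pose.

```bash
cat > fk.py <<'E'
import numpy as np
from scipy.spatial.transform import Rotation as R
def Rz(a): return R.from_euler('z',a).as_matrix()
def Ry(a): return R.from_euler('y',a).as_matrix()
def rot(q,s,off):
    A=[Rz(s[0]*q[0]),Ry(q[1]),Rz(s[1]*q[2]),Ry(q[3]),Rz(s[2]*q[4]),Ry(q[5]),Rz(s[3]*q[6]+off)]
    M=[np.eye(3)]
    for a in A: M.append(M[-1]@a)
    return M
E
python3 - <<'E'
from h import *; from fk import *
import itertools
from scipy.optimize import least_squares
q=np.array([1.281,.689,-.195,1.565,.157,.902,-.215]);p=np.array([198.887,-592.535,231.317])
Rt=R.from_rotvec([-3.09892912e+00, -5.06282960e-01,  5.96530517e-04]).as_matrix()
res=[]
for s in itertools.product([1,-1],repeat=4):
  for b in np.arange(4)*np.pi/2:      # base yaw offset
    for o in np.arange(4)*np.pi/2:
      M=rot(q,s,o); A=Rz(b)
      res.append((np.linalg.norm((A@M[7]).T@Rt-np.eye(3)),s,b,o))
res.sort(key=lambda r:r[0])
for r in res[:6]:
    M=rot(q,r[1],r[3]);A=Rz(r[2])
    B=np.c_[[0,0,1],A@M[2][:,2],A@M[4][:,2],A@M[7][:,2]]
    # tool pt = L0 z+L1 u+L2 f+L3 t
    print(r, 'perp basis',np.round(B,3).tolist(),p)
S=np.load('scene0.npz');T=np.load('top0.npz')
for n,D in (('top',T),('scene',S)):
    W=D['W']; P=W[(np.hypot(W[...,0]-563,W[...,1]+312)<55)&(W[...,2]>12)&(W[...,2]<70)]
    g=D['im']
    def f(v):
        h=v[2]; t=np.arctan(9/63); a=np.array([np.cos(h)*np.cos(t),np.sin(h)*np.cos(t),-np.sin(t)])
        o=np.array([v[0],v[1],29.5+v[3]]); d=P-o; s=d@a; r=np.linalg.norm(d-s[:,None]*a,axis=1)
        def cyl(s0,s1,rad):
            dx=r-rad; dy=np.abs(s-(s0+s1)/2)-(s1-s0)/2
            return np.minimum(np.maximum(dx,dy),0)+np.hypot(np.maximum(dx,0),np.maximum(dy,0))
        return np.minimum(cyl(0,12,25),cyl(12,75,16))
    r=least_squares(f,[580,-335,np.radians(142),0],loss='soft_l1',f_scale=2)
    print(n,'spigot org',r.x[:2].round(1),'yaw',np.degrees(r.x[2]).round(1),'dz',r.x[3].round(1),'rms',np.sqrt(np.mean(r.fun**2)).round(2))
    # knob
    m=(W[...,2]>50)&(W[...,2]<70)&(np.hypot(W[...,0]-456,W[...,1]-12)<35); Q=W[m]
    print(' knob top n',len(Q),np.median(Q,0).round(1),((Q.min(0)+Q.max(0))/2).round(1))
    # roof points and tops
    m=(W[...,2]>115)&(W[...,2]<130)&(W[...,1]>200)&(W[...,1]<480)&(W[...,0]>380)&(W[...,0]<700)
    rc=cv2.minAreaRect(W[m][:,:2].astype(np.float32)); print(' roof rect',np.round(cv2.boxPoints(rc),1).tolist(),rc[1])
    # slide/bed
    m=(W[...,2]>8)&(W[...,2]<26)&(W[...,1]>-30)&(W[...,1]<230)&(W[...,0]>390)&(W[...,0]<580)
    rc=cv2.minAreaRect(W[m][:,:2].astype(np.float32)); print(' bed rect',np.round(cv2.boxPoints(rc),1).tolist(),rc[1],np.median(W[m][:,2]))
save('crop2.png',np.hstack([cv2.resize(T['im'][180:240,175:295],None,fx=3.3,fy=3.3,interpolation=2),cv2.resize(S['im'][205:295,345:465],None,fx=3.3,fy=3.3,interpolation=2)[:198]]) if 0 else cv2.resize(T['im'][175:245,175:295],None,fx=6,fy=6,interpolation=2))
E
```

```text
(np.float64(0.0012350208733044846), (-1, -1, -1, -1), np.float64(3.141592653589793), np.float64(4.71238898038469)) perp basis [[0.0, -0.182, -0.403, -0.001], [0.0, 0.609, 0.674, 0.001], [1.0, 0.772, -0.619, -1.0]] [ 198.887 -592.535  231.317]
(np.float64(0.0020283237251222984), (-1, -1, -1, -1), np.float64(1.5707963267948966), np.float64(3.141592653589793)) perp basis [[0.0, 0.609, 0.674, 0.001], [0.0, 0.182, 0.403, 0.001], [1.0, 0.772, -0.619, -1.0]] [ 198.887 -592.535  231.317]
(np.float64(0.003382943539821383), (-1, -1, -1, -1), np.float64(4.71238898038469), np.float64(0.0)) perp basis [[0.0, -0.609, -0.674, -0.001], [0.0, -0.182, -0.403, -0.001], [1.0, 0.772, -0.619, -1.0]] [ 198.887 -592.535  231.317]
(np.float64(0.0037460814146388307), (-1, -1, -1, -1), np.float64(0.0), np.float64(1.5707963267948966)) perp basis [[0.0, 0.182, 0.403, 0.001], [0.0, -0.609, -0.674, -0.001], [1.0, 0.772, -0.619, -1.0]] [ 198.887 -592.535  231.317]
(np.float64(0.09629772526222859), (-1, 1, 1, 1), np.float64(3.141592653589793), np.float64(4.71238898038469)) perp basis [[0.0, -0.182, -0.032, 0.0], [0.
[... 593 characters left out ...]
285156, 204.8519287109375)
 bed rect [[389.79998779296875, 229.60000610351562], [401.5, -33.29999923706055], [581.0, -25.399999618530273], [569.4000244140625, 237.5]] (179.71298217773438, 263.1465148925781) 14.338040043503952
scene spigot org [ 581.8 -333.4] yaw 142.5 dz -0.8 rms 1.92
 knob top n 83 [461.4  18.3  58.3] [458.9  17.3  58.5]
 roof rect [[421.3999938964844, 298.0], [624.2999877929688, 244.3000030517578], [686.5, 479.29998779296875], [483.6000061035156, 533.0]] (243.1204376220703, 209.8873748779297)
 bed rect [[341.0, 4.599999904632568], [507.5, -33.29999923706055], [567.0999755859375, 228.60000610351562], [400.5, 266.5]] (268.5648498535156, 170.78707885742188) 15.278935578513938
```

View pics/crop2.png

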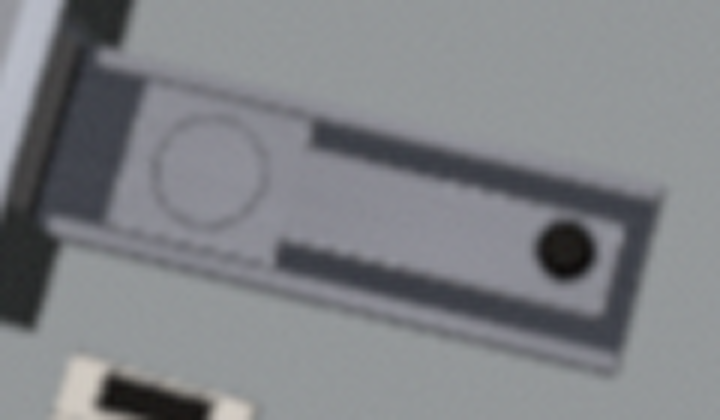

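```bash
cat >> h.py <<'E'
def ray(name,u,v,z):
    c=viewer.camera_info(name); K=np.array([[c['fx'],0,c['cx']],[0,c['fy'],c['cy']],[0,0,1]],float)
    p=cv2.undistortPoints(np.array([[[u,v]]],float),K,np.array([c['k1'],0,0,0,0.])).ravel()
    T=np.array(c['world_from_camera']); d=T[:3,:3]@[p[0],p[1],1]; o=T[:3,3]
    return (o+d*(z-o[2])/d[2])[:2]
E
python3 - <<'E'
from h import *
k=ray('top',269.1,216.4,60); r=ray('top',209.8,203,16); print('top knob',k,'ring',r,np.linalg.norm(r-k),np.degrees(np.arctan2(*(r-k)[::-1])))
S=np.load('scene0.npz')['im']; T=np.load('top0.npz')['im']
# black knob centroid in both
for n,I,b in (('top',T,(255,205,285,230)),('scene',S,(358,208,384,235))):
    u0,v0,u1,v1=b; g=I[v0:v1,u0:u1].sum(2); 
    lab=(g<110).astype(np.uint8); v,u=np.nonzero(lab); print(n,lab.sum(),u.mean()+u0,v.mean()+v0,u.min()+u0,u.max()+u0,v.min()+v0,v.max()+v0)
# spigot head-centre/ flange px cross-check: bright blob
save('crop3.png',cv2.resize(S[200:300,345:470],None,fx=5,fy=5,interpolation=2))
E
```

```text
top knob [455.6464967   12.06032364] ring [507.97278465 201.32420365] 196.36409214603754 74.54533362318178
top 49 268.6734693877551 216.42857142857142 265 272 213 220
scene 94 369.8723404255319 220.12765957446808 365 375 215 226
```

View pics/crop3.png

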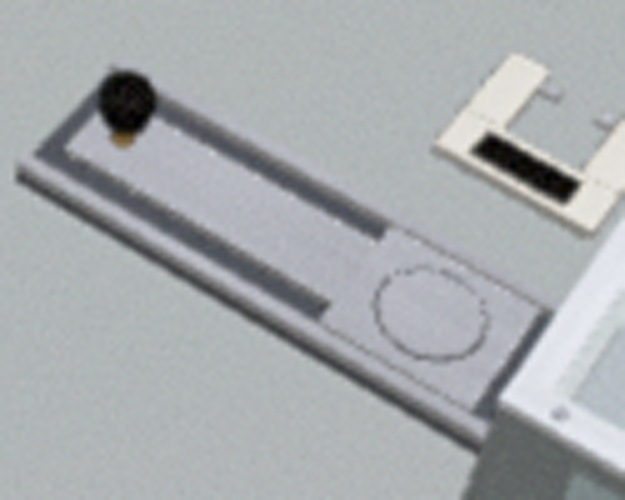

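Call:
{"fn": "arm_command", "kwargs": {"steps": [{"grip":1,"slide":[0.044,-0.02,0],"twist":[0,0,0]},{"grip":1,"slide":[0.044,-0.02,0],"twist":[0,0,0]},{"grip":1,"slide":[0.044,-0.02,0],"twist":[0,0,0]},{"grip":1,"slide":[0.044,-0.02,0],"twist":[0,0,0]},{"grip":1,"slide":[0.044,-0.02,0],"twist":[0,0,0]},{"grip":1,"slide":[0.044,-0.02,0],"twist":[0,0,0]},{"grip":1,"slide":[0.044,-0.02,0],"twist":[0,0,0]},{"grip":1,"slide":[0.044,-0.02,0],"twist":[0,0,0]},{"grip":1,"slide":[0.044,-0.02,0],"twist":[0,0,0]}]}}

```text
clock: 1.23
ee_pos: [517.8, -294.6, 230.9]
orientation: [-3.1, -0.506, 0.001]
contact_force: [0.5, -0.6, -0.3]
opening: 85.5
```

```bash
cat >> h.py <<'E'
def log():
    s=observe()
    with open('log.txt','a') as f: f.write(' '.join(map(str,[*s['joints'],*s['ee_pos'],*s['orientation']]))+'\n')
    return s
def show():
    s=log(); M=R.from_rotvec(s['orientation']).as_matrix()
    print('t',s['clock'],'q',s['joints'].round(3),'p',s['ee_pos'].round(1),'F',s['contact_force'].round(1),'open',round(s['opening'],1))
    print('axes x,y,z:',M.T.round(3).tolist()); return s
E
python3 - <<'E'
from h import *
open('log.txt','w').write(' '.join(map(str,[1.2807766,.68988389,-.19449738,1.56623483,.15728438,.90248545,-.21508252,198.63678287,-591.98995996,230.57516543,-3.09892912e+00,-5.06282960e-01,5.96530517e-04]))+'\n')
show()
print('scene ring',ray('scene',431,262.2,16),'knob top',ray('scene',370,217,56),'top ring',ray('top',209.8,203,16))
E
```

```text
t 1.225 q [ 0.526  0.648 -0.149  1.659  0.12   0.845 -0.92 ] p [ 517.8 -294.6  230.9] F [ 0.5 -0.6 -0.3] open 85.5
axes x,y,z: [[0.948, 0.318, -0.001], [0.318, -0.948, -0.0], [-0.001, 0.0, -1.0]]
scene ring [504.71727559 207.10275399] knob top [453.87364539  15.88662667] top ring [507.97278465 201.32420365]
```

Call:
{"fn": "arm_command", "kwargs": {"steps": [{"grip":1,"slide":[0,0,0],"twist":[0,0,0.165]},{"grip":1,"slide":[0,0,0],"twist":[0,0,0.165]},{"grip":1,"slide":[0,0,0],"twist":[0,0,0.165]},{"grip":1,"slide":[0,0,0],"twist":[0,0,0.165]},{"grip":1,"slide":[0,0,0],"twist":[0,0,0.165]},{"grip":1,"slide":[0,0,0],"twist":[0,0,0.165]},{"grip":1,"slide":[0,0,0],"twist":[0,0,0]}]}}

```text
clock: 2.1
ee_pos: [516.9, -295.6, 230.9]
orientation: [2.97, -1.024, -0.001]
contact_force: [-0.2, -0.2, -0.8]
opening: 85.8
```

Run:
```python
from h import *
show()
```

```text
t 2.1 q [ 0.359  0.652  0.144  1.669 -0.117  0.83  -1.682] p [ 516.9 -295.6  230.9] F [-0.2 -0.2 -0.8] open 85.8
axes x,y,z: [[0.787, -0.616, -0.001], [-0.616, -0.787, 0.001], [-0.001, -0.0, -1.0]]
```

```bash
cat >> fk.py <<'E'
OFF=np.pi/2; SG=(-1,-1,-1,-1)
def basis(q):
    M=rot(q,SG,OFF)
    return M,np.c_[[0,0,1],M[2][:,2],M[2][:,0],M[4][:,2],M[4][:,0],M[7][:,2],M[1][:,0],M[6][:,0]]
E
python3 - <<'E'
from h import *; from fk import *
D=np.loadtxt('log.txt'); p=D[:,7:10].ravel()
for cols in ([0,1,3,5],[0,1,2,3,5],[0,1,2,3,4,5],[0,1,2,3,4,5,6],[0,1,3,5,6],[0,1,3,5,7]):
    A=np.vstack([basis(q)[1][:,cols] for q in D[:,:7]])
    x,_,rk,sv=np.linalg.lstsq(A,p,rcond=None); print(cols,x.round(1),'res',(A@x-p).round(1),sv.round(3)[-1])
for r in D: print('rot err',np.linalg.norm(basis(r[:7])[0][7].T@R.from_rotvec(r[10:]).as_matrix()-np.eye(3)))
E
```

```text
[0, 1, 3, 5] [58593.    789.9   246.1 58823.8] res [ 7.1 32.8 -4.8 22.1  4.7  4.5 25.9 29.3  0.3] 0.001
[0, 1, 2, 3, 5] [135498.8   2910.6  -1565.7    267.1 138350.5] res [ 6.1  1.6 -6.4  1.7 -5.2  5.4 -3.6  3.3  1. ] 0.0
[0, 1, 2, 3, 4, 5] [134364.3   3003.8  -1795.8    249.6   -205.7 137596.5] res [ 2.9  0.6  1.4  0.6 -4.2  2.2 -2.1  2.6 -3.6] 0.0
[0, 1, 2, 3, 4, 5, 6] [132306.9   3274.7  -1741.7    241.1   -402.3 135872.2   -335. ] res [ 1.4  0.3  0.3  0.3 -2.   3.9 -1.   1.2 -4.3] 0.0
[0, 1, 3, 5, 6] [85358.1  1974.8   271.3 86505.9  -717.8] res [ 10.2  22.5 -23.5  15.8   3.8  15.2  14.1  18.    8.4] 0.0
[0, 1, 3, 5, 7] [79056.9   848.4   814.6 78962.6   443.8] res [  6.1  25.7  13.1  18.6  -4.1  -1.4  17.6  28.6 -11.7] 0.0
rot err 7.510811216405506e-09
rot err 1.2153522128176626e-15
rot err 1.0104783721941258e-15
```

Run:
```python
from h import *; from fk import *
D=np.loadtxt('log.txt'); p=D[:,7:10].ravel()
def B(q):
    M=rot(q,SG,OFF); return dict(z0=[0,0,1],L1=M[2][:,2],a1=M[2][:,0],L2=M[4][:,2],a2=M[4][:,0],y1=M[1][:,1],y3=M[3][:,1],y5=M[5][:,1],x1=M[1][:,0],x6=M[6][:,0])
for cols in (['z0','L1','L2','y1'],['z0','L1','L2','y1','y3'],['z0','L1','L2','y1','a1'],['z0','L1','L2','y1','y5'],['z0','L1','L2','y1','x6'],['z0','L1','L2','y1','y3','y5']):
    A=np.vstack([np.c_[tuple(B(q)[c] for c in cols)] for q in D[:,:7]])
    x,_,rk,sv=np.linalg.lstsq(A,p,rcond=None); print(cols,x.round(1),'res',(A@x-p).round(1),sv.round(3)[-1])
```

```text
['z0', 'L1', 'L2', 'y1'] [  8.1 567.3 343.1 -45.7] res [-1.1  2.2  2.1 -1.7  0.9  1.3  4.4 -1.1 -3.4] 0.118
['z0', 'L1', 'L2', 'y1', 'y3'] [ 14.2 562.6 345.  -19.1 -27.1] res [ 0.  -0.1  0.  -0.1  0.1 -0.   0.  -0.   0. ] 0.117
['z0', 'L1', 'L2', 'y1', 'a1'] [-74.6 632.4 343.3 -45.7 -51.2] res [-0.4  0.1  2.1 -2.8  1.6  1.3  3.5 -0.8 -3.4] 0.023
['z0', 'L1', 'L2', 'y1', 'y5'] [  8.8 565.8 342.4 -29.8 -16.2] res [-0.3 -0.2  2.1 -0.2 -0.1  1.3  0.2  0.5 -3.4] 0.118
['z0', 'L1', 'L2', 'y1', 'x6'] [  9.1 567.3 344.6 -45.7   1.2] res [-1.1  2.2  2.1 -1.7  0.9  1.3  4.4 -1.1 -3.4] 0.038
['z0', 'L1', 'L2', 'y1', 'y3', 'y5'] [ 1.420e+01  5.626e+02  3.450e+02 -1.910e+01 -2.700e+01 -1.000e-01] res [ 0.  -0.1  0.  -0.1  0.1 -0.   0.  -0.   0. ] 0.111
```

Call:
{"fn": "arm_command", "kwargs": {"steps": [{"grip":1,"slide":[-0.02,0,0],"twist":[0,0.175,0]},{"grip":1,"slide":[-0.02,0,0],"twist":[0,0.175,0]},{"grip":1,"slide":[0,0,0],"twist":[0,0,0]}]}}

```text
clock: 2.48
ee_pos: [484.6, -271.7, 224.2]
orientation: [2.853, -0.982, 0.403]
contact_force: [0.8, 0.9, 0.2]
opening: 85.5
```

```bash
cat >> fk.py <<'E'
def fit():
    D=np.loadtxt('log.txt'); p=D[:,7:10].ravel()
    A=np.vstack([cols(q) for q in D[:,:7]])
    x,_,_,sv=np.linalg.lstsq(A,p,rcond=None); return x,(A@x-p),sv
def cols(q):
    M=rot(q,SG,OFF); return np.c_[[0,0,1],M[2][:,2],M[4][:,2],M[7][:,2],M[1][:,1],M[3][:,1]]
LO=np.array([-3.01,-.46,-1.47,.13,-1,.04,-2.66]);HI=np.array([3.01,2.08,1.51,2.56,4.14,2.09,2.66])
from scipy.optimize import least_squares
def ik(p,Rt,q0,x,w=.02):
    f=lambda q:np.r_[(cols(q)@x-p)/10,R.from_matrix(rot(q,SG,OFF)[7].T@Rt).as_rotvec()*20,w*(q-q0)]
    r=least_squares(f,np.clip(q0,LO+1e-3,HI-1e-3),bounds=(LO,HI)); q=r.x
    return q,np.linalg.norm(cols(q)@x-p),R.from_matrix(rot(q,SG,OFF)[7].T@Rt).magnitude()
E
python3 - <<'E'
from h import *; from fk import *
show(); x,r,sv=fit(); print(x.round(1),r.round(1),sv[-1])
E
```

```text
t 2.475 q [ 0.248  0.527  0.198  2.07  -0.081  0.281 -1.753] p [ 484.6 -271.7  224.2] F [0.8 0.9 0.2] open 85.5
axes x,y,z: [[0.757, -0.59, 0.279], [-0.616, -0.788, 0.006], [0.216, -0.176, -0.96]]
[346.9 563.4 344.9 333.4 -18.8 -27.2] [ 0.  0. -0. -0.  0. -0.  0. -0.  0. -0. -0.  0.] 0.11643291659036044
```

```bash
cat > plan.py <<'E'
from h import *; from fk import *
X=fit()[0]
H0=np.radians(142); tt=np.arctan(9/63); E=12.; S=45.
ORG=np.array([582.3,-335.5,29.5]); RING=np.array([506.3,204.2,16.])
def frames(beta,H=H0):
    h=np.array([np.cos(H),np.sin(H),0]); z=np.array([0,0,1.])
    zt=-np.cos(beta)*z-np.sin(beta)*h; a=np.cos(tt)*h-np.sin(tt)*z
    yt=np.cross(h,z); yt=-yt if yt[0]>0 else yt
    R0=np.c_[np.cross(yt,zt),yt,zt]; p0=ORG+S*a+E*zt
    return R0,p0
def final(beta,phi,lift=0):
    R0,_=frames(beta)
    h=np.array([np.cos(H0),np.sin(H0),0]); ax=np.cross(h,[0,0,1])
    U=R.from_rotvec(ax*(np.pi/2+tt)).as_matrix()      # spigot upright; heading h
    R1=Rz(phi-H0)@U@R0
    return R1,RING+[0,0,S+lift]+E*R1[:,2]
E
python3 - <<'E'
from plan import *
rng=np.random.default_rng(0); qn=observe()['joints']
for bd in (5,15,25,35,45):
    b=np.radians(bd); R0,p0=frames(b); q0,e,o=ik(p0,R0,qn,X)
    print('beta',bd,'grasp q',q0.round(2),round(e,1),round(o,3))
    for ph in (0,22,50,76,100,130):
        best=None
        for k in range(12):
            seed=qn.copy() if k==0 else rng.uniform(LO,HI); seed[0]=-np.radians(22)+rng.normal()*.4
            R1,p1=final(b,np.radians(ph)); q,e,o=ik(p1,R1,seed,X,.01)
            if e<3 and o<.03:
                m=np.min(np.minimum(q-LO,HI-q)); c=-m
                if best is None or c<best[0]: best=(c,q)
        if best: print('   phi',ph,'margin',-best[0].round(2),best[1].round(2))
E
```

```text
beta 5 grasp q [ 0.39  0.98  0.06  1.78 -0.11  0.3  -1.71] 0.0 0.0
   phi 0 margin 0.08 [-1.16  1.79  0.17  2.35  1.87  1.83 -2.58]
   phi 22 margin 0.0 [ 0.25  2.08 -0.83  2.41  4.06  2.   -0.01]
   phi 50 margin 0.0 [ 0.86  2.08 -1.06  2.25  3.96  0.67 -0.11]
   phi 76 margin 0.0 [ 0.82  1.85 -1.02  1.94 -1.    0.44 -1.65]
   phi 100 margin 0.13 [ 0.46  1.58 -0.6   1.6  -0.87  1.13 -1.92]
   phi 130 margin 0.4 [ 0.24  1.61 -0.58  1.12 -0.54  1.65 -2.26]
beta 15 grasp q [ 0.38  0.96  0.04  1.92  0.83  0.04 -2.66] 1.3 0.021
   phi 0 margin 0.06 [-1.17  1.72  0.22  2.46  2.05  1.72 -2.6 ]
   phi 22 margin 0.0 [ 0.25  2.08 -1.01  2.53  3.8   2.01  0.09]
   phi 50 margin 0.03 [ 0.11  1.6  -0.17  2.39  4.11  1.81 -0.78]
   phi 76 margin 0.08 [ 0.86  1.83 -1.17  2.03 -0.66  0.12 -2.05]
   phi 100 margin 0.0 [ 0.37  1.43 -0.44  1.68 -1.    1.09 -1.83]
   phi 130 margin 0.44 [ 0.21  1.5  -0.5   1.21 -0.53  1.52 -2.22]
beta 25 grasp q [ 0.33  0.96  0.1   1.91  0.8   0.04 -2.66] 10.9 0.174
   phi 0 margin 0.03 [-0.85  1.55 -0.16  2.53  2.16  1.99 -2.21]
   phi 50 margin 0.1 [ 0.31  1.53 -0.51
[... 326 characters left out ...]
.46 -0.6   2.56  2.26  2.09 -1.71]
   phi 50 margin 0.08 [ 0.57  1.66 -1.13  2.48  3.12  1.07  0.04]
   phi 76 margin 0.14 [ 0.73  1.58 -1.17  2.15  2.5   0.18  0.82]
   phi 100 margin 0.0 [ 0.32  1.24 -0.44  1.83 -1.    0.77 -1.92]
   phi 130 margin 0.33 [ 0.04  1.27 -0.17  1.41 -0.67  1.32 -2.04]
beta 45 grasp q [ 0.11  1.    0.32  1.89  0.62  0.04 -2.66] 29.6 0.475
   phi 0 margin 0.02 [-0.34  1.38 -0.85  2.54  2.25  1.93 -1.4 ]
   phi 50 margin 0.09 [ 0.56  1.66 -1.38  2.47  2.65  1.14  0.29]
   phi 76 margin 0.25 [ 0.67  1.49 -1.22  2.17  2.15  0.35  1.04]
   phi 100 margin 0.0 [ 0.64  1.5  -1.27  1.86  0.75  0.57  2.66]
   phi 130 margin 0.46 [ 0.09  1.19 -0.34  1.5  -0.49  1.09 -2.2 ]
```

```bash
sed -i 's/S=45\./S=54./' plan.py
python3 - <<'E'
from plan import *
for n,u,v,z in (('thread',267,129,18),('disc_a',287,149,14),('disc_b',239,145,12),('brown',309,121,30),('plug',346,257,13),('snap',198,252,13)): print(n,ray('top',u,v,z).round(0))
qn=observe()['joints']
for bd in (6,9,12):
    b=np.radians(bd); R0,p0=frames(b); q0,e,o=ik(p0,R0,qn,X,.005); print('beta',bd,q0.round(2),round(e,1),round(o,3))
    for ph in (105,115,125,135,150):
        R1,p1=final(b,np.radians(ph)); seed=np.array([.25,1.5,-.5,1.3,-.5,1.5,-2.2])
        q,e,o=ik(p1,R1,seed,X,.01); print('  ',ph,q.round(2),round(e,1),round(o,3),'wrist',(p1-333.4*R1[:,2]).round(0))
E
```

```text
thread [749.  23.]
disc_a [682. -41.]
disc_b [698. 114.]
brown [ 771. -113.]
plug [ 333. -222.]
snap [355. 234.]
beta 6 [ 0.39  0.97  0.06  1.82 -0.1   0.25 -1.71] 0.0 0.0
   105 [ 0.44  1.55 -0.6   1.54 -0.79  1.19 -2.02] 0.0 0.0 wrist [ 589. -106.   58.]
   115 [ 0.36  1.55 -0.58  1.38 -0.68  1.37 -2.13] 0.0 0.0 wrist [642. -87.  58.]
   125 [ 0.27  1.57 -0.56  1.22 -0.59  1.55 -2.21] 0.0 0.0 wrist [691. -59.  58.]
   135 [ 0.19  1.59 -0.54  1.06 -0.52  1.73 -2.27] 0.0 0.0 wrist [733. -23.  58.]
   150 [ 0.05  1.64 -0.51  0.81 -0.44  2.02 -2.31] 0.0 0.0 wrist [784.  44.  58.]
beta 9 [ 0.38  0.97  0.06  1.87 -0.09  0.15 -1.73] 0.0 0.0
   105 [ 0.43  1.52 -0.6   1.57 -0.79  1.15 -2.02] 0.0 0.0 wrist [ 589. -106.   75.]
   115 [ 0.35  1.52 -0.56  1.41 -0.67  1.33 -2.13] 0.0 0.0 wrist [642. -87.  75.]
   125 [ 0.27  1.54 -0.54  1.25 -0.58  1.51 -2.21] 0.0 0.0 wrist [691. -59.  75.]
   135 [ 0.18  1.56 -0.53  1.09 -0.51  1.69 -2.26] 0.0 0.0 wrist [734. -23.  75.]
   150 [ 0.05  1.61 -0.5   0.85 -0.42  1.97 -2.3 ] 0.0 0.0 wrist [785.  44.  75.]
beta 12 [ 0.37  0.97  0.07  1.92 -0.09  0.05 -1.75] 0.0 0.0
   105 [ 0.43  1.49 -0.59  1.59 -0.79  1.1  -2.02] 0.0 0.0 wrist [ 589. -106.   92.]
   115 [ 0.35  1.49 -0.55  1.43 -0.67  1.29 -2.13] 0.0 0.0 wrist [642. -86.  92.]
   125 [ 0.27  1.51 -0.53  1.28 -0.57  1.47 -2.21] 0.0 0.0 wrist [690. -58.  92.]
   135 [ 0.18  1.53 -0.52  1.12 -0.5   1.65 -2.26] 0.0 0.0 wrist [733. -23.  92.]
   150 [ 0.05  1.58 -0.49  0.88 -0.4   1.93 -2.28] 0.0 0.0 wrist [784.  44.  92.]
```

```bash
sed -i 's/E=12\./E=15./' plan.py
cat >> plan.py <<'E'
BETA=np.radians(10)
def delta(Rt,pt):
    s=log(); Rc=R.from_rotvec(s['orientation']).as_matrix()
    print('twist(tool)',R.from_matrix(Rc.T@Rt).as_rotvec().round(4),'slide after twist',(Rt.T@(pt-s['ee_pos'])).round(1),'world d',(pt-s['ee_pos']).round(1))
E
python3 - <<'E'
from plan import *
R0,p0=frames(BETA); print(p0.round(1),R0.round(3).tolist()); delta(R0,p0-110*R0[:,2]);
E
```

```text
[ 542.2 -304.2    7.1] [[0.776, -0.616, 0.137], [-0.606, -0.788, -0.107], [0.174, 0.0, -0.985]]
twist(tool) [ 0.006  -0.1082  0.0009] slide after twist [ 26.7  -9.9 115.2] world d [  42.6  -20.7 -108.8]
```

Call:
{"fn": "arm_command", "kwargs": {"steps": [{"grip":1,"slide":[0.013,-0.005,0.02],"twist":[0.006,-0.108,0.001]},{"grip":1,"slide":[0.014,-0.005,0.03],"twist":[0,0,0]},{"grip":1,"slide":[0,0,0.035],"twist":[0,0,0]},{"grip":1,"slide":[0,0,0.03],"twist":[0,0,0]},{"grip":1,"slide":[0,0,0],"twist":[0,0,0]}]}}

```text
clock: 3.1
ee_pos: [536.5, -298.5, 118.8]
orientation: [2.904, -1.004, 0.267]
contact_force: [0.1, -0.8, 0.2]
opening: 85.2
```

Run:
```python
from plan import *
show(); R0,p0=frames(BETA); delta(R0,p0); a=[]
im,_=cloud('scene'); A=cv2.resize(im[130:270,180:330],None,fx=4,fy=4,interpolation=2); save('pre.png',A)
```

```text
t 3.1 q [ 0.344  0.774  0.11   1.892 -0.114  0.303 -1.715] p [ 536.5 -298.5  118.8] F [ 0.1 -0.8  0.2] open 85.2
axes x,y,z: [[0.773, -0.608, 0.181], [-0.617, -0.787, -0.002], [0.144, -0.11, -0.983]]
twist(tool) [-0.002  -0.0077 -0.0027] slide after twist [-11.4   1.  111.4] world d [   5.8   -5.7 -111.7]
```

View pics/pre.png

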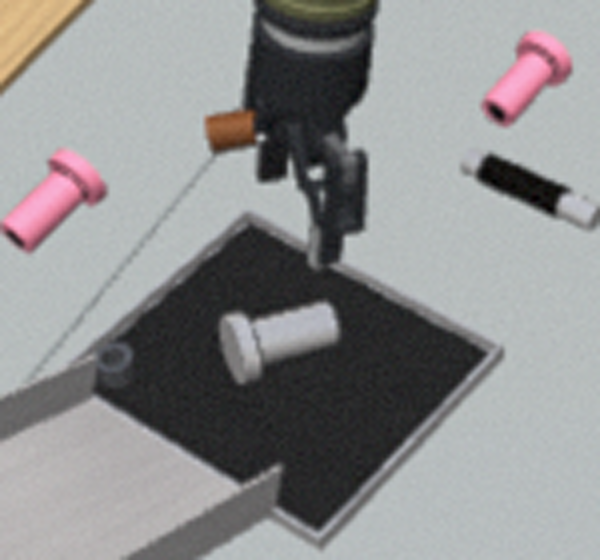

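The picture shows the open gripper above and in line with the spigot's shank (about (290,330) in the crop), with the look-alikes clear. I'm descending now.

Call:
{"fn": "arm_command", "kwargs": {"steps": [{"grip":1,"slide":[-0.011,0.001,0.03],"twist":[0,-0.008,0]},{"grip":1,"slide":[0,0,0.03],"twist":[0,0,0]},{"grip":1,"slide":[0,0,0.025],"twist":[0,0,0]},{"grip":1,"slide":[0,0,0.016],"twist":[0,0,0]},{"grip":1,"slide":[0,0,0.01],"twist":[0,0,0]},{"grip":1,"slide":[0,0,0],"twist":[0,0,0]}]}}

```text
clock: 3.9
ee_pos: [543.9, -304.9, 9.8]
orientation: [2.905, -1.007, 0.262]
contact_force: [-0.3, -0.3, -0.2]
opening: 85.5
```

Run:
```python
from plan import *
show(); R0,p0=frames(BETA); delta(R0,p0)
```

```text
t 3.9 q [ 0.375  0.968  0.069  1.885 -0.123  0.117 -1.708] p [ 543.9 -304.9    9.8] F [-0.3 -0.3 -0.2] open 85.5
axes x,y,z: [[0.773, -0.609, 0.178], [-0.619, -0.786, -0.003], [0.141, -0.107, -0.984]]
twist(tool) [-0.0024 -0.0041 -0.0043] slide after twist [-2.2  0.5  2.3] world d [-1.7  0.7 -2.7]
```

Close enough. Closing the gripper.

Call:
{"fn": "arm_command", "kwargs": {"steps": [{"grip":0.3,"slide":[-0.001,0,0.001],"twist":[0,0,0]},{"grip":0,"slide":[0,0,0],"twist":[0,0,0]},{"grip":-0.4,"slide":[0,0,0],"twist":[0,0,0]},{"grip":-1,"slide":[0,0,0],"twist":[0,0,0]},{"grip":-1,"slide":[0,0,0],"twist":[0,0,0]},{"grip":-1,"slide":[0,0,0],"twist":[0,0,0]},{"grip":-1,"slide":[0,0,0],"twist":[0,0,0]}]}}

```text
clock: 4.78
ee_pos: [543.2, -304.5, 9.0]
orientation: [2.905, -1.008, 0.262]
contact_force: [-2.5, 1.0, 5.1]
opening: 30.4
```

Call:
{"fn": "arm_command", "kwargs": {"steps": [{"grip":-1,"slide":[0,0,-0.01],"twist":[0,0,0]},{"grip":-1,"slide":[0,0,-0.03],"twist":[0,0,0]},{"grip":-1,"slide":[0,0,-0.04],"twist":[0,0,0]},{"grip":-1,"slide":[0,0,-0.04],"twist":[0,0,0]},{"grip":-1,"slide":[0,0,-0.04],"twist":[0,0,0]},{"grip":-1,"slide":[0,0,0],"twist":[0,0,0]}]}}

```text
clock: 5.52
ee_pos: [521.3, -287.4, 168.7]
orientation: [2.904, -1.007, 0.268]
contact_force: [-0.5, -0.4, -3.6]
opening: 29.9
```

Run:
```python
from plan import *
s=show(); P=R.from_rotvec(s['orientation']).as_matrix()
# measure spigot in hand from both clouds
for n in('scene','top'):
    im,W=cloud(n); np.savez(n+'1.npz',im=im,W=W)
I=np.load('scene1.npz')['im']; save('lift.png',cv2.resize(I[100:260,170:330],None,fx=3.7,fy=3.7,interpolation=2))
# plan: path of joint interpolation from now to above-ring pose (lift 60)
phi=np.radians(110); R1,p1=final(BETA,phi,70)
q1,e,o=ik(p1,R1,np.array([.39,1.4,-.58,1.4,-.7,1.2,-2.1]),X,.01); print('q1',q1.round(2),e,o,p1.round(0))
for k in np.linspace(0,1,7):
    q=s['joints']+k*(q1-s['joints']); M=rot(q,SG,OFF)[7]; c=cols(q)@X; print(k.round(2),c.round(0),'z',M[:,2].round(2),'x',M[:,0].round(2))
```

```text
t 5.525 q [ 0.322  0.676  0.131  1.915 -0.112  0.379 -1.721] p [ 521.3 -287.4  168.7] F [-0.5 -0.4 -3.6] open 29.9
axes x,y,z: [[0.772, -0.609, 0.182], [-0.619, -0.786, -0.004], [0.145, -0.109, -0.983]]
q1 [ 0.41  1.4  -0.61  1.58 -0.76  1.21 -2.12] 6.253824794773669e-06 5.280428584316006e-08 [501. 218. 140.]
0.0 [ 521. -287.  169.] z [ 0.15 -0.11 -0.98] x [ 0.77 -0.61  0.18]
0.17 [ 521. -197.  105.] z [ 0.02  0.1  -0.99] x [ 0.73 -0.68 -0.06]
0.33 [513. -99.  62.] z [-0.11  0.33 -0.94] x [ 0.65 -0.69 -0.32]
0.5 [501.  -0.  44.] z [-0.23  0.55 -0.81] x [ 0.53 -0.63 -0.57]
0.67 [492.  92.  54.] z [-0.31  0.74 -0.6 ] x [ 0.37 -0.49 -0.79]
0.83 [491. 167.  88.] z [-0.35  0.87 -0.34] x [ 0.19 -0.28 -0.94]
1.0 [501. 218. 140.] z [-0.34  0.94 -0.03] x [ 0.01 -0.03 -1.  ]
```

View pics/lift.png

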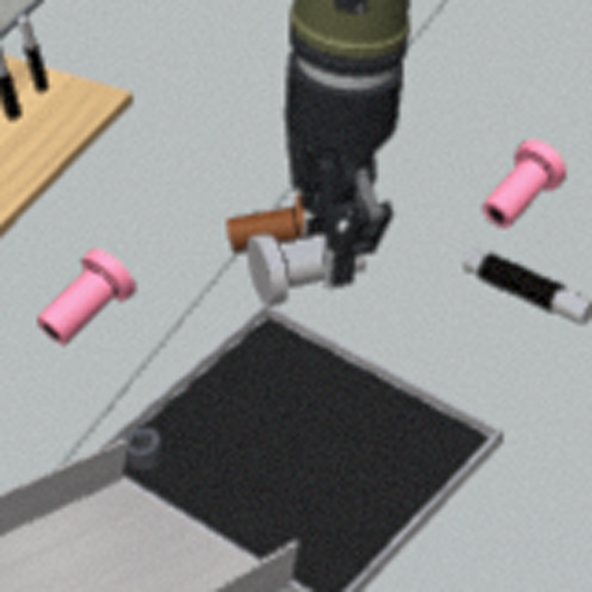

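The spigot is held across the shank near the head and lifted clear of the tray. Next I plan the Cartesian path to upright above the ring.

```bash
cat >> plan.py <<'E'
from scipy.spatial.transform import Slerp
def path(Rt,pt,n,mid=None,w=.02):
    s=observe(); q=s['joints']; Rc=R.from_rotvec(s['orientation']); pc=s['ee_pos']
    dv=(Rc.inv()*R.from_matrix(Rt)).as_rotvec(); print('total twist',dv.round(3),np.degrees(np.linalg.norm(dv)).round(0))
    prev=pc; Rp=Rc
    for k in range(1,n+1):
        t=k/n; Rk=Rc*R.from_rotvec(dv*t); pk=pc+(pt-pc)*t
        if mid is not None: pk=pk+mid*4*t*(1-t)
        qn,e,o=ik(pk,Rk.as_matrix(),q,X,w)
        print(k,'slide',(Rp.inv().apply(pk-prev)/1000).round(3).tolist(),'twist',(Rp.inv()*Rk).as_rotvec().round(3).tolist(),'q',qn.round(2),'dq',np.abs(qn-q).max().round(2),'e',round(e,1),round(o,2),'p',pk.round(0)); q=qn; prev=pk; Rp=Rk
E
python3 - <<'E'
from plan import *
R1,p1=final(BETA,np.radians(110),90); path(R1,p1,20,np.array([40,0,70.]))
E
```

```text
total twist [ 0.392 -1.665  0.49 ] 102.0
1 slide [-0.008, -0.024, -0.015] twist [0.02, -0.083, 0.024] q [ 0.31  0.67  0.12  1.84 -0.14  0.53 -1.75] dq 0.16 e 0.0 0.0 p [ 527. -261.  178.]
2 slide [-0.01, -0.024, -0.012] twist [0.02, -0.083, 0.024] q [ 0.3   0.68  0.1   1.77 -0.17  0.68 -1.77] dq 0.14 e 0.0 0.0 p [ 532. -236.  190.]
3 slide [-0.013, -0.023, -0.009] twist [0.02, -0.083, 0.024] q [ 0.3   0.69  0.09  1.71 -0.2   0.81 -1.8 ] dq 0.13 e 0.0 0.0 p [ 537. -211.  200.]
4 slide [-0.014, -0.022, -0.006] twist [0.02, -0.083, 0.024] q [ 0.29  0.7   0.07  1.65 -0.23  0.92 -1.83] dq 0.12 e 0.0 0.0 p [ 542. -186.  209.]
5 slide [-0.016, -0.021, -0.003] twist [0.02, -0.083, 0.024] q [ 0.29  0.72  0.05  1.59 -0.27  1.03 -1.86] dq 0.1 e 0.0 0.0 p [ 545. -160.  216.]
6 slide [-0.017, -0.02, -0.0] twist [0.02, -0.083, 0.024] q [ 0.29  0.74  0.04  1.55 -0.31  1.12 -1.89] dq 0.09 e 0.0 0.0 p [ 548. -135.  222.]
7 slide [-0.017, -0.019, 0.003] twist [0.02, -0.083, 0.024] q [ 0.29  0.77  0.02  1.51 -0.35  1.2  -1.91] dq 0.08 e 0.0 0.0 p [ 550. -110.  227.]
8 slide [-0.017, -0.018, 0.006] twis
[... 1125 characters left out ...]
003, -0.006, 0.026] twist [0.02, -0.083, 0.024] q [ 0.28  1.07 -0.2   1.51 -0.78  1.44 -2.04] dq 0.05 e 0.0 0.0 p [531. 117. 205.]
17 slide [-0.0, -0.005, 0.027] twist [0.02, -0.083, 0.024] q [ 0.28  1.12 -0.23  1.54 -0.83  1.43 -2.03] dq 0.05 e 0.0 0.0 p [524. 143. 196.]
18 slide [0.003, -0.003, 0.028] twist [0.02, -0.083, 0.024] q [ 0.28  1.17 -0.27  1.57 -0.88  1.42 -2.01] dq 0.05 e 0.0 0.0 p [517. 168. 185.]
19 slide [0.007, -0.002, 0.028] twist [0.02, -0.083, 0.024] q [ 0.27  1.23 -0.3   1.59 -0.92  1.41 -1.98] dq 0.06 e 0.0 0.0 p [510. 193. 173.]
20 slide [0.01, -0.001, 0.028] twist [0.02, -0.083, 0.024] q [ 0.26  1.3  -0.33  1.61 -0.97  1.39 -1.95] dq 0.07 e 0.0 0.0 p [501. 218. 160.]
```

Call:
{"fn": "arm_command", "kwargs": {"steps": [{"grip":-1,"slide":[-0.008,-0.024,-0.015],"twist":[0.02,-0.083,0.024]},{"grip":-1,"slide":[-0.01,-0.024,-0.012],"twist":[0.02,-0.083,0.024]},{"grip":-1,"slide":[-0.013,-0.023,-0.009],"twist":[0.02,-0.083,0.024]},{"grip":-1,"slide":[-0.014,-0.022,-0.006],"twist":[0.02,-0.083,0.024]},{"grip":-1,"slide":[-0.016,-0.021,-0.003],"twist":[0.02,-0.083,0.024]},{"grip":-1,"slide":[-0.017,-0.02,0],"twist":[0.02,-0.083,0.024]},{"grip":-1,"slide":[-0.017,-0.019,0.003],"twist":[0.02,-0.083,0.024]},{"grip":-1,"slide":[-0.017,-0.018,0.006],"twist":[0.02,-0.083,0.024]},{"grip":-1,"slide":[-0.017,-0.016,0.01],"twist":[0.02,-0.083,0.024]},{"grip":-1,"slide":[-0.016,-0.015,0.013],"twist":[0.02,-0.083,0.024]},{"grip":-1,"slide":[-0.015,-0.013,0.016],"twist":[0.02,-0.083,0.024]},{"grip":-1,"slide":[-0.013,-0.012,0.018],"twist":[0.02,-0.083,0.024]}]}}

```text
clock: 7.12
ee_pos: [546.1, 16.8, 226.3]
orientation: [-2.201, 1.13, 0.909]
contact_force: [-0.5, -0.4, -4.8]
opening: 30.2
```

Run:
```python
from plan import *
show(); R1,p1=final(BETA,np.radians(116),90); path(R1,p1,10,np.array([10,0,20.]))
```

```text
t 7.125 q [ 0.288  0.916 -0.09   1.446 -0.576  1.418 -2.025] p [546.1  16.8 226.3] F [-0.5 -0.4 -4.8] open 30.2
axes x,y,z: [[0.433, -0.504, -0.748], [-0.838, -0.531, -0.127], [-0.333, 0.682, -0.652]]
total twist [ 0.057 -0.676  0.162] 40.0
1 slide [-0.011, -0.01, 0.014] twist [0.006, -0.068, 0.016] q [ 0.28  0.94 -0.11  1.44 -0.61  1.45 -2.04] dq 0.03 e 0.0 0.0 p [545.  37. 227.]
2 slide [-0.009, -0.009, 0.016] twist [0.006, -0.068, 0.016] q [ 0.28  0.97 -0.13  1.44 -0.64  1.47 -2.06] dq 0.03 e 0.0 0.0 p [543.  57. 226.]
3 slide [-0.007, -0.008, 0.018] twist [0.006, -0.068, 0.016] q [ 0.27  1.   -0.15  1.44 -0.68  1.48 -2.07] dq 0.03 e 0.0 0.0 p [541.  77. 223.]
4 slide [-0.005, -0.007, 0.019] twist [0.006, -0.068, 0.016] q [ 0.27  1.04 -0.17  1.45 -0.71  1.49 -2.07] dq 0.03 e 0.0 0.0 p [537.  97. 219.]
5 slide [-0.003, -0.006, 0.02] twist [0.006, -0.068, 0.016] q [ 0.26  1.07 -0.19  1.46 -0.75  1.5  -2.07] dq 0.04 e 0.0 0.0 p [533. 117. 213.]
6 slide [0.0, -0.005, 0.022] twist [0.006, -0.068, 0.016] q [ 0.26  1.11 -0.22  1.47 -0.78  1.5  -2.07] dq 0.04 e 0.0 0.0 p [528. 137. 205.]
7 slide [0.003, -0.004, 0.022] twist [0.006, -0.068, 0.016] q [ 0.25  1.16 -0.24  1.48 -0.81  1.5  -2.06] dq 0.04 e 0.0 0.0 p [522. 157. 196.]
8 slide [0.006, -0.003, 0.023] twist [0.006, -0.068, 0.016] q [ 0.24  1.2  -0.26  1.5  -0.84  1.49 -2.05] dq 0.05 e 0.0 0.0 p [515. 177. 186.]
9 slide [0.009, -0.002, 0.023] twist [0.006, -0.068, 0.016] q [ 0.23  1.26 -0.29  1.51 -0.87  1.49 -2.03] dq 0.05 e 0.0 0.0 p [508. 198. 173.]
10 slide [0.012, -0.001, 0.023] twist [0.006, -0.068, 0.016] q [ 0.22  1.31 -0.31  1.52 -0.9   1.48 -2.01] dq 0.06 e 0.0 0.0 p [500. 218. 160.]
```

Call:
{"fn": "arm_command", "kwargs": {"steps": [{"grip":-1,"slide":[-0.011,-0.01,0.014],"twist":[0.006,-0.068,0.016]},{"grip":-1,"slide":[-0.009,-0.009,0.016],"twist":[0.006,-0.068,0.016]},{"grip":-1,"slide":[-0.007,-0.008,0.018],"twist":[0.006,-0.068,0.016]},{"grip":-1,"slide":[-0.005,-0.007,0.019],"twist":[0.006,-0.068,0.016]},{"grip":-1,"slide":[-0.003,-0.006,0.02],"twist":[0.006,-0.068,0.016]},{"grip":-1,"slide":[0,-0.005,0.022],"twist":[0.006,-0.068,0.016]},{"grip":-1,"slide":[0.003,-0.004,0.022],"twist":[0.006,-0.068,0.016]},{"grip":-1,"slide":[0.006,-0.003,0.023],"twist":[0.006,-0.068,0.016]},{"grip":-1,"slide":[0.009,-0.002,0.023],"twist":[0.006,-0.068,0.016]},{"grip":-1,"slide":[0.012,-0.001,0.023],"twist":[0.006,-0.068,0.016]},{"grip":-1,"slide":[0,0,0],"twist":[0,0,0]}]}}

```text
clock: 8.5
ee_pos: [499.7, 220.4, 158.6]
orientation: [-1.56, 0.972, 1.52]
contact_force: [-0.0, -1.2, -3.1]
opening: 30.2
```

```bash
cat > fitsp.py <<'E'
from plan import *
def fitup(views,p0,half):
    # each view: fit upright-ish spigot: x,y (org), tilt tx,ty, with z free
    for n in views:
        im,W=cloud(n); np.savez('u_'+n+'.npz',im=im,W=W)
        P=W[np.isfinite(W[...,0])]; g=im[np.isfinite(W[...,0])].astype(int).sum(1)
        m=(np.hypot(P[:,0]-p0[0],P[:,1]-p0[1])<33)&(P[:,2]>p0[2]+4)&(P[:,2]<p0[2]+80)&(g>330); Q=P[m]
        def f(v):
            a=np.array([v[3],v[4],1]);a/=np.linalg.norm(a); d=Q-v[:3]; s=d@a; r=np.linalg.norm(d-s[:,None]*a,axis=1)
            def cyl(s0,s1,rad):
                dx=r-rad; dy=np.abs(s-(s0+s1)/2)-(s1-s0)/2
                return np.minimum(np.maximum(dx,dy),0)+np.hypot(np.maximum(dx,0),np.maximum(dy,0))
            return np.minimum(cyl(0,12,25),cyl(12,75,16))
        r=least_squares(f,[*p0,0,0],loss='soft_l1',f_scale=2)
        print(n,len(Q),'org',r.x[:3].round(1),'tilt',r.x[3:].round(3),'rms',np.sqrt(np.mean(r.fun**2)).round(2))
E
python3 - <<'E'
from fitsp import *
show(); R1,p1=final(BETA,np.radians(116),90); delta(R1,p1)
fitup(('scene','top'),RING+[0,0,90],0)
save('up.png',np.hstack([cv2.resize(np.load('u_scene.npz')['im'][150:290,380:500],None,fx=3.3,fy=3.3,interpolation=2),cv2.resize(np.load('u_top.npz')['im'][130:270,160:280],None,fx=3.3,fy=3.3,interpolation=2)]))
E
```

```text
t 8.5 q [ 0.219  1.319 -0.319  1.513 -0.903  1.485 -2.009] p [499.7 220.4 158.6] F [-0.  -1.2 -3.1] open 30.2
axes x,y,z: [[0.012, -0.023, -1.0], [-0.898, -0.44, -0.0], [-0.44, 0.898, -0.026]]
twist(tool) [0.0018 0.0069 0.0005] slide after twist [-0.8  1.2 -2.5] world d [ 0.  -2.8  0.9]
scene 319 org [505.5 210.3 107. ] tilt [ 0.042 -0.035] rms 4.36
top 185 org [510.1 205.1 107.3] tilt [-0.003 -0.049] rms 4.19
```

View pics/up.png

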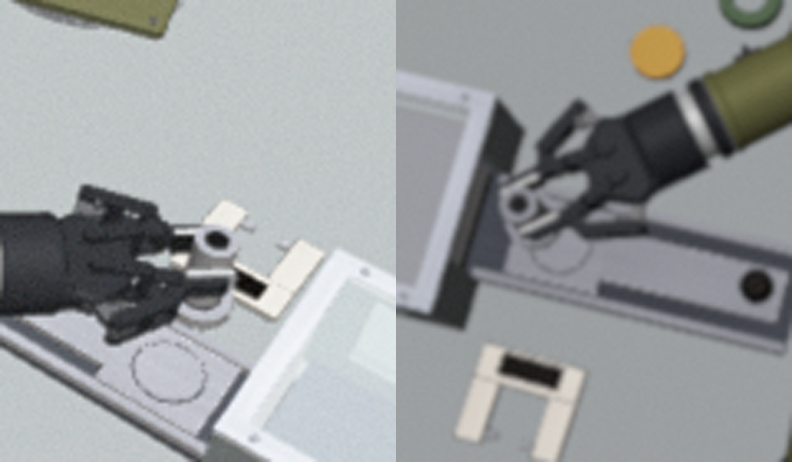

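Eight pictures used. The spigot is upright over the ring and the gripper is clear of the cabinet, leaning slightly towards the hand and about 4 mm off. I correct that and lower 70 mm.

Call:
{"fn": "arm_command", "kwargs": {"steps": [{"grip":-1,"slide":[0,0.003,-0.001],"twist":[0,0.03,0]},{"grip":-1,"slide":[0.014,0,0.0008],"twist":[0,0,0]},{"grip":-1,"slide":[0.014,0,0.0008],"twist":[0,0,0]},{"grip":-1,"slide":[0.014,0,0.0008],"twist":[0,0,0]},{"grip":-1,"slide":[0.014,0,0.0008],"twist":[0,0,0]},{"grip":-1,"slide":[0.014,0,0.0008],"twist":[0,0,0]},{"grip":-1,"slide":[0,0,0],"twist":[0,0,0]},{"grip":-1,"slide":[0,0,0],"twist":[0,0,0]}]}}

```text
clock: 9.6
ee_pos: [499.9, 217.0, 90.9]
orientation: [-1.59, 0.987, 1.493]
contact_force: [-0.4, -0.4, -3.1]
opening: 30.0
```

Run:
```python
from fitsp import *
s=show(); fitup(('scene','top'),np.array([*RING[:2],s['ee_pos'][2]-54]),0)
I=np.load('u_scene.npz')['im'];J=np.load('u_top.npz')['im']
save('low.png',np.hstack([cv2.resize(I[180:290,390:490],None,fx=4,fy=4,interpolation=2),cv2.resize(J[155:265,160:260],None,fx=4,fy=4,interpolation=2)]))
```

```text
t 9.6 q [ 0.212  1.413 -0.297  1.454 -0.875  1.451 -1.966] p [499.9 217.   90.9] F [-0.4 -0.4 -3.1] open 30.0
axes x,y,z: [[0.031, -0.051, -0.998], [-0.899, -0.439, -0.006], [-0.437, 0.897, -0.059]]
scene 302 org [506.8 205.3  39.9] tilt [ 0.022 -0.009] rms 4.23
top 169 org [508.8 200.6  39.8] tilt [-0.003 -0.012] rms 4.57
```

View pics/low.png

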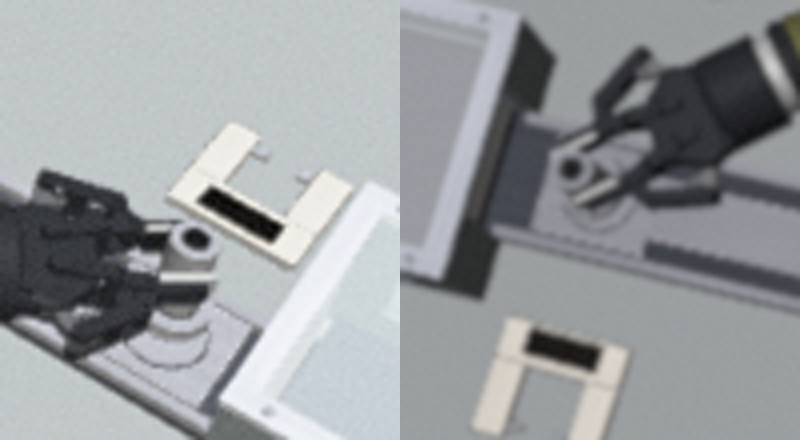

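Nine pictures. The spigot is upright about 24 mm above the plate, within 2 mm of the ring's centre. Lowering slowly until I see contact force.

Call:
{"fn": "arm_command", "kwargs": {"steps": [{"grip":-1,"slide":[0.006,0.001,0.001],"twist":[0,0,0]},{"grip":-1,"slide":[0.006,0,0.001],"twist":[0,0,0]},{"grip":-1,"slide":[0.005,0,0.001],"twist":[0,0,0]},{"grip":-1,"slide":[0.002,0,0],"twist":[0,0,0]},{"grip":-1,"slide":[0,0,0],"twist":[0,0,0]}]}}

```text
clock: 10.32
ee_pos: [498.1, 218.2, 71.3]
orientation: [-1.59, 0.988, 1.493]
contact_force: [-0.8, 0.1, -2.8]
opening: 30.0
```

Call:
{"fn": "arm_command", "kwargs": {"steps": [{"grip":-1,"slide":[0.001,0,0],"twist":[0,0,0]},{"grip":-1,"slide":[0.001,0,0],"twist":[0,0,0]},{"grip":-1,"slide":[0,0,0],"twist":[0,0,0]}]}}

```text
clock: 10.7
ee_pos: [498.3, 218.0, 69.4]
orientation: [-1.591, 0.988, 1.492]
contact_force: [-0.5, -0.6, -4.3]
opening: 29.9
```

Call:
{"fn": "arm_command", "kwargs": {"steps": [{"grip":-1,"slide":[0.001,0,0],"twist":[0,0,0]},{"grip":-1,"slide":[0,0,0],"twist":[0,0,0]}]}}

```text
clock: 10.95
ee_pos: [498.2, 217.9, 68.3]
orientation: [-1.59, 0.988, 1.493]
contact_force: [0.2, 0.3, -4.6]
opening: 30.2
```

Call:
{"fn": "arm_command", "kwargs": {"steps": [{"grip":-1,"slide":[0.001,0,0],"twist":[0,0,0]},{"grip":-1,"slide":[0,0,0],"twist":[0,0,0]}]}}

```text
clock: 11.2
ee_pos: [498.4, 217.9, 67.7]
orientation: [-1.59, 0.987, 1.493]
contact_force: [0.5, -0.2, -2.0]
opening: 29.9
```

Call:
{"fn": "arm_command", "kwargs": {"steps": [{"grip":-1,"slide":[0.001,0,0],"twist":[0,0,0]},{"grip":-1,"slide":[0,0,0],"twist":[0,0,0]}]}}

```text
clock: 11.45
ee_pos: [498.5, 218.1, 67.6]
orientation: [-1.589, 0.986, 1.493]
contact_force: [-0.1, -1.8, 2.3]
opening: 30.1
```

Call:
{"fn": "arm_command", "kwargs": {"steps": [{"grip":-1,"slide":[0.001,0,0],"twist":[0,0,0]},{"grip":-0.3,"slide":[0,0,0],"twist":[0,0,0]},{"grip":-0.25,"slide":[0,0,0],"twist":[0,0,0]},{"grip":-0.2,"slide":[0,0,0],"twist":[0,0,0]},{"grip":-0.1,"slide":[0,0,0],"twist":[0,0,0]},{"grip":0.1,"slide":[0,0,0],"twist":[0,0,0]},{"grip":0.4,"slide":[0,0,0],"twist":[0,0,0]},{"grip":0.4,"slide":[0,0,0],"twist":[0,0,0]},{"grip":0.4,"slide":[0,0,0],"twist":[0,0,0]}]}}

```text
clock: 12.58
ee_pos: [498.4, 217.8, 65.4]
orientation: [-1.591, 0.988, 1.493]
contact_force: [-0.4, 0.3, -0.7]
opening: 60.2
```

Run:
```python
from fitsp import *
s=show(); fitup(('scene','top'),RING,0)
I=np.load('u_scene.npz')['im'];J=np.load('u_top.npz')['im']
save('rel.png',np.hstack([cv2.resize(I[180:290,390:490],None,fx=4,fy=4,interpolation=2),cv2.resize(J[155:265,160:260],None,fx=4,fy=4,interpolation=2)]))
```

```text
t 12.575 q [ 0.208  1.455 -0.292  1.427 -0.868  1.445 -1.952] p [498.4 217.8  65.4] F [-0.4  0.3 -0.7] open 60.2
axes x,y,z: [[0.031, -0.051, -0.998], [-0.899, -0.439, -0.006], [-0.437, 0.897, -0.06]]
scene 226 org [504.7 208.1  16.3] tilt [ 0.012 -0.015] rms 4.22
top 159 org [505.7 203.6  15.6] tilt [ 0.027 -0.007] rms 5.21
```

View pics/rel.png

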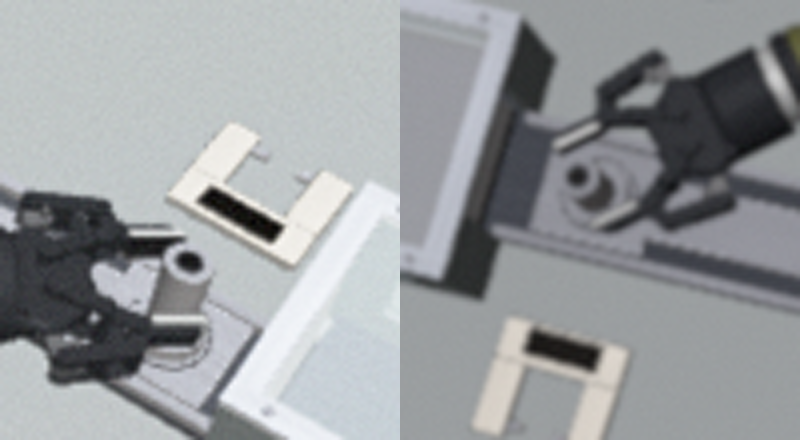

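Ten pictures. The spigot stands released, centred in the ring within about 2 mm, with the fingers clear on both sides. Backing straight off.

Call:
{"fn": "arm_command", "kwargs": {"steps": [{"grip":0.4,"slide":[0,0,-0.01],"twist":[0,0,0]},{"grip":0.4,"slide":[0,0,-0.015],"twist":[0,0,0]},{"grip":0.4,"slide":[0,0,-0.02],"twist":[0,0,0]},{"grip":0.4,"slide":[0,0,-0.025],"twist":[0,0,0]},{"grip":0.4,"slide":[-0.01,0,-0.03],"twist":[0,0,0]},{"grip":0.4,"slide":[-0.03,0,-0.02],"twist":[0,0,0]},{"grip":0.4,"slide":[-0.04,0,0],"twist":[0,0,0]},{"grip":0,"slide":[-0.04,0,0],"twist":[0,0,0]},{"grip":-1,"slide":[-0.03,0,0],"twist":[0,0,0]},{"grip":-1,"slide":[0,0,0],"twist":[0,0,0]}]}}

```text
clock: 13.92
ee_pos: [547.2, 116.9, 224.7]
orientation: [-1.593, 0.986, 1.487]
contact_force: [0.1, -0.7, -0.7]
opening: 6.7
```

```bash
cat >> plan.py <<'E'
CX=np.array([np.cos(np.radians(75.2)),np.sin(np.radians(75.2)),0]); KNOB=np.array([455.5,14.5,0])
yt=-CX; zt=np.array([0,0,-1.]); RP=np.c_[np.cross(yt,zt),yt,zt]
E
python3 - <<'E'
from plan import *
show(); p=KNOB-60*CX; p[2]=160; path(RP,p,14)
E
```

```text
t 13.925 q [ 0.314  1.235 -0.258  1.341 -0.84   1.706 -2.151] p [547.2 116.9 224.7] F [ 0.1 -0.7 -0.7] open 6.7
axes x,y,z: [[0.036, -0.052, -0.998], [-0.899, -0.438, -0.01], [-0.436, 0.898, -0.063]]
total twist [-0.651  1.403 -0.679] 97.0
1 slide [0.005, 0.012, -0.007] twist [-0.047, 0.1, -0.049] q [ 0.31  1.19 -0.24  1.34 -0.77  1.68 -2.11] dq 0.07 e 0.0 0.0 p [540. 105. 220.]
2 slide [0.005, 0.012, -0.006] twist [-0.047, 0.1, -0.049] q [ 0.3   1.15 -0.22  1.35 -0.7   1.65 -2.07] dq 0.07 e 0.0 0.0 p [532.  94. 215.]
3 slide [0.005, 0.013, -0.005] twist [-0.047, 0.1, -0.049] q [ 0.28  1.1  -0.2   1.37 -0.64  1.6  -2.02] dq 0.06 e 0.0 0.0 p [524.  83. 211.]
4 slide [0.005, 0.013, -0.003] twist [-0.047, 0.1, -0.049] q [ 0.27  1.05 -0.19  1.41 -0.58  1.54 -1.98] dq 0.06 e 0.0 0.0 p [517.  71. 206.]
5 slide [0.004, 0.014, -0.002] twist [-0.047, 0.1, -0.049] q [ 0.26  1.   -0.17  1.45 -0.52  1.47 -1.93] dq 0.07 e 0.0 0.0 p [509.  60. 202.]
6 slide [0.004, 0.014, -0.001] twist [-0.047, 0.1, -0.049] q [ 0.24  0.95 -0.16  1.5  -0.46  1.39 -1.89] dq 0.08 e 0.0 0.0 p [501.  48. 197.]
7 slide 
[... 424 characters left out ...]
.001, 0.014, 0.002] twist [-0.047, 0.1, -0.049] q [ 0.15  0.74 -0.11  1.79 -0.26  0.97 -1.78] dq 0.12 e 0.0 0.0 p [471.   2. 178.]
11 slide [-0.0, 0.014, 0.003] twist [-0.047, 0.1, -0.049] q [ 0.12  0.69 -0.09  1.88 -0.21  0.84 -1.76] dq 0.13 e 0.0 0.0 p [463.  -9. 174.]
12 slide [-0.001, 0.014, 0.004] twist [-0.047, 0.1, -0.049] q [ 0.09  0.65 -0.07  1.97 -0.16  0.69 -1.76] dq 0.14 e 0.0 0.0 p [455. -21. 169.]
13 slide [-0.002, 0.014, 0.004] twist [-0.047, 0.1, -0.049] q [ 0.04  0.62 -0.03  2.07 -0.11  0.54 -1.77] dq 0.15 e 0.0 0.0 p [448. -32. 165.]
14 slide [-0.003, 0.013, 0.004] twist [-0.047, 0.1, -0.049] q [-0.03  0.59  0.03  2.18 -0.05  0.37 -1.78] dq 0.17 e 0.0 0.0 p [440. -44. 160.]
```

Run:
```python
from plan import *
q0=np.array([0,.6,0,2.18,-.05,.4,-1.78])
for tl in (0,.15,.3,-.15):
    q=q0; print('tilt about y',tl)
    for d in (-60,-30,30,100,165):
        p=KNOB+d*CX; p[2]=36; Rt=RP@R.from_rotvec([0,tl,0]).as_matrix()
        q,e,o=ik(p,Rt,q,X,.01); print(d,q.round(2),round(e,1),round(o,3),(Rt[:,2]).round(2))
```

```text
tilt about y 0
-60 [ 0.    0.86 -0.02  2.24  0.29  0.04 -2.13] 0.0 0.0 [ 0.  0. -1.]
-30 [-0.06  0.86 -0.02  2.23  0.26  0.06 -2.16] 0.0 0.0 [ 0.  0. -1.]
30 [-0.18  0.86 -0.03  2.18  0.21  0.1  -2.23] 0.0 0.0 [ 0.  0. -1.]
100 [-0.3   0.87 -0.03  2.09  0.15  0.18 -2.3 ] 0.0 0.0 [ 0.  0. -1.]
165 [-0.4   0.89 -0.04  1.99  0.11  0.26 -2.36] 0.0 0.0 [ 0.  0. -1.]
tilt about y 0.15
-60 [-0.02  0.85 -0.    2.25  0.81  0.04 -2.66] 9.4 0.124 [ 0.14 -0.04 -0.99]
-30 [-0.11  0.85  0.02  2.24  0.73  0.04 -2.66] 8.7 0.116 [ 0.14 -0.04 -0.99]
30 [-0.27  0.86  0.05  2.21  0.6   0.04 -2.66] 6.8 0.091 [ 0.14 -0.04 -0.99]
100 [-0.43  0.87  0.09  2.17  0.45  0.04 -2.66] 3.6 0.05 [ 0.14 -0.04 -0.99]
165 [-0.56  0.89  0.11  2.11  0.34  0.04 -2.66] 0.2 0.003 [ 0.14 -0.04 -0.99]
tilt about y 0.3
-60 [-0.08  0.84  0.05  2.24  0.78  0.04 -2.66] 19.2 0.253 [ 0.29 -0.08 -0.96]
-30 [-0.19  0.84  0.08  2.23  0.69  0.04 -2.66] 18.3 0.243 [ 0.29 -0.08 -0.96]
30 [-0.38  0.86  0.15  2.21  0.54  0.04 -2.66] 15.7 0.212 [ 0.29 -0.08 -0.96]
100 [-0.57  0.88  0.21  2.17  0.38  0.04 -2.66] 11.6 0.163 [ 0.29 -0.08 -0.96]
165 [-0.71  0.91  0.25  2.11  0.26  0.04 -2.66] 7.4 0.107 [ 0.29 -0.08 -0.96]
tilt about y -0.15
-60 [ 0.04  0.88 -0.03  2.1  -0.05  0.31 -1.76] 0.0 0.0 [-0.14  0.04 -0.99]
-30 [-0.02  0.88 -0.03  2.08 -0.07  0.32 -1.8 ] 0.0 0.0 [-0.14  0.04 -0.99]
30 [-0.13  0.89 -0.03  2.04 -0.11  0.36 -1.87] 0.0 0.0 [-0.14  0.04 -0.99]
100 [-0.26  0.9  -0.02  1.96 -0.15  0.41 -1.96] 0.0 0.0 [-0.14  0.04 -0.99]
165 [-0.37  0.92 -0.01  1.87 -0.18  0.48 -2.03] 0.0 0.0 [-0.14  0.04 -0.99]
```

```bash
cat >> plan.py <<'E'
RP2=RP@R.from_rotvec([0,-.3,0]).as_matrix()
def pushp(d,z): 
    p=KNOB+d*CX; p[2]=z
    l=RP2[:,2].copy(); l[2]=0; return p+12*l
E
python3 - <<'E'
from plan import *
print(pushp(-55,36)); path(RP2,pushp(-55,140),12)
E
```

```text
[438.02189314 -37.76941378  36.        ]
total twist [-0.721  1.125 -0.556] 83.0
1 slide [0.007, 0.014, -0.007] twist [-0.06, 0.094, -0.046] q [ 0.3   1.2  -0.24  1.33 -0.76  1.69 -2.11] dq 0.08 e 0.0 0.0 p [538. 104. 218.]
2 slide [0.007, 0.015, -0.006] twist [-0.06, 0.094, -0.046] q [ 0.29  1.17 -0.22  1.33 -0.69  1.67 -2.07] dq 0.08 e 0.0 0.0 p [529.  91. 211.]
3 slide [0.007, 0.015, -0.004] twist [-0.06, 0.094, -0.046] q [ 0.28  1.13 -0.2   1.34 -0.61  1.64 -2.02] dq 0.07 e 0.0 0.0 p [520.  78. 203.]
4 slide [0.007, 0.016, -0.002] twist [-0.06, 0.094, -0.046] q [ 0.26  1.09 -0.19  1.37 -0.54  1.59 -1.98] dq 0.07 e 0.0 0.0 p [511.  65. 196.]
5 slide [0.006, 0.016, -0.001] twist [-0.06, 0.094, -0.046] q [ 0.25  1.04 -0.17  1.4  -0.47  1.53 -1.93] dq 0.07 e 0.0 0.0 p [502.  52. 189.]
6 slide [0.005, 0.016, 0.001] twist [-0.06, 0.094, -0.046] q [ 0.23  1.   -0.16  1.45 -0.41  1.46 -1.89] dq 0.07 e 0.0 0.0 p [493.  40. 182.]
7 slide [0.004, 0.017, 0.002] twist [-0.06, 0.094, -0.046] q [ 0.21  0.95 -0.15  1.51 -0.35  1.37 -1.85] dq 0.09 e 0.0 0.0 p [484.  27. 175.]
8 slide [0.003, 0.017, 0.003] twist [-0.06, 0.094, -0.046] q [ 0.19  0.9  -0.14  1.58 -0.29  1.27 -1.82] dq 0.1 e 0.0 0.0 p [474.  14. 168.]
9 slide [0.002, 0.016, 0.005] twist [-0.06, 0.094, -0.046] q [ 0.17  0.86 -0.12  1.66 -0.23  1.16 -1.79] dq 0.11 e 0.0 0.0 p [465.   1. 161.]
10 slide [0.001, 0.016, 0.006] twist [-0.06, 0.094, -0.046] q [ 0.14  0.81 -0.11  1.74 -0.17  1.04 -1.78] dq 0.12 e 0.0 0.0 p [456. -12. 154.]
11 slide [-0.0, 0.016, 0.007] twist [-0.06, 0.094, -0.046] q [ 0.11  0.77 -0.09  1.83 -0.11  0.91 -1.77] dq 0.13 e 0.0 0.0 p [447. -25. 147.]
12 slide [-0.002, 0.015, 0.008] twist [-0.06, 0.094, -0.046] q [ 0.07  0.73 -0.06  1.93 -0.04  0.77 -1.77] dq 0.14 e 0.0 0.0 p [438. -38. 140.]
```

Call:
{"fn": "arm_command", "kwargs": {"steps": [{"grip":-1,"slide":[0.007,0.014,-0.007],"twist":[-0.06,0.094,-0.046]},{"grip":-1,"slide":[0.007,0.015,-0.006],"twist":[-0.06,0.094,-0.046]},{"grip":-1,"slide":[0.007,0.015,-0.004],"twist":[-0.06,0.094,-0.046]},{"grip":-1,"slide":[0.007,0.016,-0.002],"twist":[-0.06,0.094,-0.046]},{"grip":-1,"slide":[0.006,0.016,-0.001],"twist":[-0.06,0.094,-0.046]},{"grip":-1,"slide":[0.005,0.016,0.001],"twist":[-0.06,0.094,-0.046]},{"grip":-1,"slide":[0.004,0.017,0.002],"twist":[-0.06,0.094,-0.046]},{"grip":-1,"slide":[0.003,0.017,0.003],"twist":[-0.06,0.094,-0.046]},{"grip":-1,"slide":[0.002,0.016,0.005],"twist":[-0.06,0.094,-0.046]},{"grip":-1,"slide":[0.001,0.016,0.006],"twist":[-0.06,0.094,-0.046]},{"grip":-1,"slide":[0,0.016,0.007],"twist":[-0.06,0.094,-0.046]},{"grip":-1,"slide":[-0.002,0.015,0.008],"twist":[-0.06,0.094,-0.046]}]}}

```text
clock: 15.42
ee_pos: [435.3, -36.9, 138.8]
orientation: [-3.047, 0.399, 0.462]
contact_force: [1.4, -0.6, -0.8]
opening: -0.1
```

Run:
```python
from plan import *
show(); delta(RP2,pushp(-55,36))
```

```text
t 15.425 q [ 0.054  0.733 -0.044  1.939 -0.054  0.763 -1.769] p [435.3 -36.9 138.8] F [ 1.4 -0.6 -0.8] open -0.1
axes x,y,z: [[0.923, -0.247, -0.296], [-0.257, -0.966, 0.005], [-0.287, 0.072, -0.955]]
twist(tool) [ 0.0042  0.0005 -0.003 ] slide after twist [33.1  0.1 97.4] world d [   2.8   -0.8 -102.8]
```

Call:
{"fn": "arm_command", "kwargs": {"steps": [{"grip":-1,"slide":[0.008,0,0.024],"twist":[0,0,0]},{"grip":-1,"slide":[0.009,0,0.026],"twist":[0,0,0]},{"grip":-1,"slide":[0.008,0,0.024],"twist":[0,0,0]},{"grip":-1,"slide":[0.008,0,0.023],"twist":[0,0,0]},{"grip":-1,"slide":[0,0,0],"twist":[0,0,0]}]}}

```text
clock: 16.05
ee_pos: [436.3, -37.2, 35.4]
orientation: [-3.044, 0.402, 0.472]
contact_force: [0.4, -0.1, 0.4]
opening: 0.1
```

Run:
```python
from plan import *
s=show(); print('d along',(s['ee_pos']-KNOB)@CX,'lateral',(s['ee_pos']-KNOB)@[-CX[1],CX[0],0])
delta(RP2,pushp(-55,36))
```

```text
t 16.05 q [ 0.06   0.922 -0.051  1.963 -0.051  0.558 -1.763] p [436.3 -37.2  35.4] F [ 0.4 -0.1  0.4] open 0.1
axes x,y,z: [[0.92, -0.248, -0.302], [-0.259, -0.966, 0.004], [-0.293, 0.074, -0.953]]
d along -54.900229538327366 lateral 5.302452466647276
twist(tool) [ 0.0033  0.0072 -0.0045] slide after twist [ 1.5  0.1 -1.1] world d [ 1.7 -0.5  0.6]
```

Call:
{"fn": "arm_command", "kwargs": {"steps": [{"grip":-1,"slide":[0,-0.007,0],"twist":[0,0,0]},{"grip":-1,"slide":[0,-0.007,0],"twist":[0,0,0]},{"grip":-1,"slide":[0,-0.004,0],"twist":[0,0,0]},{"grip":-1,"slide":[0,-0.003,0],"twist":[0,0,0]},{"grip":-1,"slide":[0,-0.003,0],"twist":[0,0,0]},{"grip":-1,"slide":[0,-0.003,0],"twist":[0,0,0]},{"grip":-1,"slide":[0,-0.003,0],"twist":[0,0,0]},{"grip":-1,"slide":[0,-0.003,0],"twist":[0,0,0]},{"grip":-1,"slide":[0,-0.003,0],"twist":[0,0,0]}]}}

```text
clock: 17.18
ee_pos: [446.6, -1.9, 36.9]
orientation: [-3.044, 0.4, 0.466]
contact_force: [-0.2, -1.8, 1.4]
opening: -0.1
```

Run:
```python
from plan import *
s=show(); print('d along',(s['ee_pos']-KNOB)@CX,'lateral',(s['ee_pos']-KNOB)@[-CX[1],CX[0],0])
for n in('top','scene'):
    im,W=cloud(n); 
    m=(im.astype(int).sum(2)<110)&(W[...,2]>40)&(W[...,2]<66)&(np.hypot(W[...,0]-460,W[...,1]-20)<40); print(n,m.sum(),W[m].mean(0).round(1) if m.any() else '')
```

```text
t 17.175 q [-0.002  0.921 -0.058  1.944 -0.076  0.569 -1.806] p [446.6  -1.9  36.9] F [-0.2 -1.8  1.4] open -0.1
axes x,y,z: [[0.922, -0.247, -0.299], [-0.258, -0.966, 0.003], [-0.29, 0.074, -0.954]]
d along -18.152776088073864 lateral 4.384237915634735
top 0 
scene 81 [468.6  29.1  55. ]
```

Call:
{"fn": "arm_command", "kwargs": {"steps": [{"grip":-1,"slide":[0,-0.003,0],"twist":[0,0,0]},{"grip":-1,"slide":[0,-0.004,0],"twist":[0,0,0]},{"grip":-1,"slide":[0,-0.005,0],"twist":[0,0,0]},{"grip":-1,"slide":[0,-0.005,0],"twist":[0,0,0]},{"grip":-1,"slide":[0,-0.005,0],"twist":[0,0,0]},{"grip":-1,"slide":[0,-0.005,0],"twist":[0,0,0]},{"grip":-1,"slide":[0,-0.005,0],"twist":[0,0,0]},{"grip":-1,"slide":[0,-0.005,0],"twist":[0,0,0]},{"grip":-1,"slide":[0,-0.005,0],"twist":[0,0,0]},{"grip":-1,"slide":[0,-0.005,0],"twist":[0,0,0]},{"grip":-1,"slide":[0,-0.004,0],"twist":[0,0,0]},{"grip":-1,"slide":[0,-0.003,0],"twist":[0,0,0]}]}}

```text
clock: 18.77
ee_pos: [460.6, 50.6, 36.6]
orientation: [-3.044, 0.4, 0.466]
contact_force: [-1.8, -0.9, 0.7]
opening: 0.0
```

Run:
```python
from plan import *
s=show(); print('d along',(s['ee_pos']-KNOB)@CX,'lateral',(s['ee_pos']-KNOB)@[-CX[1],CX[0],0])
a,_=cloud('top'); b,_=cloud('scene')
save('push.png',np.hstack([cv2.resize(b[170:300,360:490],None,fx=3,fy=3,interpolation=2),cv2.resize(a[130:260,150:280],None,fx=3,fy=3,interpolation=2)]))
```

```text
t 18.775 q [-0.091  0.929 -0.065  1.902 -0.109  0.596 -1.87 ] p [460.6  50.6  36.6] F [-1.8 -0.9  0.7] open 0.0
axes x,y,z: [[0.922, -0.247, -0.299], [-0.258, -0.966, 0.003], [-0.29, 0.074, -0.954]]
d along 36.25357522392322 lateral 4.2828168951014565
```

View pics/push.png

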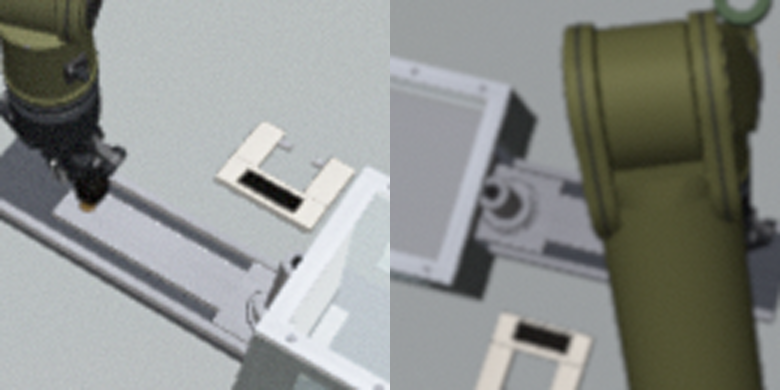

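Eleven pictures. The spigot stands upright on the ring (top view (495,190)), just entering the doorway. Pushing on.

Call:
{"fn": "arm_command", "kwargs": {"steps": [{"grip":-1,"slide":[0,-0.003,0],"twist":[0,0,0]},{"grip":-1,"slide":[0,-0.004,0],"twist":[0,0,0]},{"grip":-1,"slide":[0,-0.005,0],"twist":[0,0,0]},{"grip":-1,"slide":[0,-0.005,0],"twist":[0,0,0]},{"grip":-1,"slide":[0,-0.005,0],"twist":[0,0,0]},{"grip":-1,"slide":[0,-0.005,0],"twist":[0,0,0]},{"grip":-1,"slide":[0,-0.005,0],"twist":[0,0,0]},{"grip":-1,"slide":[0,-0.005,0],"twist":[0,0,0]},{"grip":-1,"slide":[0,-0.005,0],"twist":[0,0,0]},{"grip":-1,"slide":[0,-0.005,0],"twist":[0,0,0]},{"grip":-1,"slide":[0,-0.005,0],"twist":[0,0,0]},{"grip":-1,"slide":[0,-0.005,0],"twist":[0,0,0]}]}}

```text
clock: 20.38
ee_pos: [475.4, 105.8, 36.5]
orientation: [-3.044, 0.4, 0.466]
contact_force: [0.2, -1.8, 1.2]
opening: 0.4
```

Call:
{"fn": "arm_command", "kwargs": {"steps": [{"grip":-1,"slide":[0,-0.005,0],"twist":[0,0,0]},{"grip":-1,"slide":[0,-0.005,0],"twist":[0,0,0]},{"grip":-1,"slide":[0,-0.005,0],"twist":[0,0,0]},{"grip":-1,"slide":[0,-0.005,0],"twist":[0,0,0]},{"grip":-1,"slide":[0,-0.005,0],"twist":[0,0,0]},{"grip":-1,"slide":[0,-0.005,0],"twist":[0,0,0]},{"grip":-1,"slide":[0,-0.005,0],"twist":[0,0,0]},{"grip":-1,"slide":[0,-0.005,0],"twist":[0,0,0]},{"grip":-1,"slide":[0,-0.004,0],"twist":[0,0,0]},{"grip":-1,"slide":[0,-0.003,0],"twist":[0,0,0]},{"grip":-1,"slide":[0,-0.002,0],"twist":[0,0,0]}]}}

```text
clock: 21.75
ee_pos: [487.8, 153.0, 36.3]
orientation: [-3.044, 0.4, 0.467]
contact_force: [-1.7, -1.4, 1.1]
opening: -0.0
```

Run:
```python
from plan import *
s=show(); print('d along',(s['ee_pos']-KNOB)@CX,'lateral',(s['ee_pos']-KNOB)@[-CX[1],CX[0],0])
```

```text
t 21.75 q [-0.254  0.956 -0.069  1.777 -0.162  0.677 -1.993] p [487.8 153.   36.3] F [-1.7 -1.4  1.1] open -0.0
axes x,y,z: [[0.922, -0.247, -0.299], [-0.258, -0.966, 0.003], [-0.29, 0.074, -0.954]]
d along 142.11240148492092 lateral 4.126080529159275
```

Call:
{"fn": "arm_command", "kwargs": {"steps": [{"grip":-1,"slide":[0,-0.002,0],"twist":[0,0,0]},{"grip":-1,"slide":[0,-0.003,0],"twist":[0,0,0]},{"grip":-1,"slide":[0,-0.003,0],"twist":[0,0,0]},{"grip":-1,"slide":[0,-0.002,0],"twist":[0,0,0]},{"grip":-1,"slide":[0,-0.002,0],"twist":[0,0,0]}]}}

```text
clock: 22.38
ee_pos: [491.0, 164.5, 36.3]
orientation: [-3.044, 0.4, 0.466]
contact_force: [-1.9, -1.3, 0.6]
opening: 0.1
```

Call:
{"fn": "arm_command", "kwargs": {"steps": [{"grip":-1,"slide":[0,-0.002,0],"twist":[0,0,0]},{"grip":-1,"slide":[0,-0.002,0],"twist":[0,0,0]},{"grip":-1,"slide":[0,-0.001,0],"twist":[0,0,0]},{"grip":-1,"slide":[0,0,0],"twist":[0,0,0]}]}}

```text
clock: 22.88
ee_pos: [492.7, 169.4, 36.3]
orientation: [-3.044, 0.4, 0.465]
contact_force: [-0.5, -1.9, -0.8]
opening: -0.1
```

Call:
{"fn": "arm_command", "kwargs": {"steps": [{"grip":-1,"slide":[0,-0.002,0],"twist":[0,0,0]},{"grip":-1,"slide":[0,-0.001,0],"twist":[0,0,0]},{"grip":-1,"slide":[0,0,0],"twist":[0,0,0]}]}}

```text
clock: 23.25
ee_pos: [493.5, 172.4, 36.3]
orientation: [-3.044, 0.4, 0.465]
contact_force: [-0.2, -0.7, 0.4]
opening: 0.3
```

Call:
{"fn": "arm_command", "kwargs": {"steps": [{"grip":-1,"slide":[0,-0.001,0],"twist":[0,0,0]},{"grip":-1,"slide":[0,-0.001,0],"twist":[0,0,0]},{"grip":-1,"slide":[0,0,0],"twist":[0,0,0]}]}}

```text
clock: 23.62
ee_pos: [493.9, 174.1, 36.3]
orientation: [-3.044, 0.4, 0.465]
contact_force: [-0.9, -2.0, -0.6]
opening: 0.2
```

Call:
{"fn": "arm_command", "kwargs": {"steps": [{"grip":-1,"slide":[0,-0.001,0],"twist":[0,0,0]},{"grip":-1,"slide":[0,-0.001,0],"twist":[0,0,0]},{"grip":-1,"slide":[0,0,0],"twist":[0,0,0]}]}}

```text
clock: 24.0
ee_pos: [494.4, 176.1, 36.3]
orientation: [-3.044, 0.4, 0.465]
contact_force: [1.0, -0.8, -0.1]
opening: 0.0
```

Call:
{"fn": "arm_command", "kwargs": {"steps": [{"grip":-1,"slide":[0,-0.001,0],"twist":[0,0,0]},{"grip":-1,"slide":[0,-0.001,0],"twist":[0,0,0]},{"grip":-1,"slide":[0,0,0],"twist":[0,0,0]}]}}

```text
clock: 24.38
ee_pos: [494.9, 178.1, 36.3]
orientation: [-3.044, 0.4, 0.465]
contact_force: [1.4, -1.4, -0.1]
opening: -0.2
```

Call:
{"fn": "arm_command", "kwargs": {"steps": [{"grip":-1,"slide":[0,-0.001,0],"twist":[0,0,0]},{"grip":-1,"slide":[0,-0.001,0],"twist":[0,0,0]},{"grip":-1,"slide":[0,0,0],"twist":[0,0,0]}]}}

```text
clock: 24.75
ee_pos: [495.3, 180.0, 36.2]
orientation: [-3.044, 0.4, 0.466]
contact_force: [0.6, -1.4, 0.6]
opening: -0.3
```

Call:
{"fn": "arm_command", "kwargs": {"steps": [{"grip":-1,"slide":[0,-0.001,0],"twist":[0,0,0]},{"grip":-1,"slide":[0,-0.001,0],"twist":[0,0,0]},{"grip":-1,"slide":[0,0,0],"twist":[0,0,0]}]}}

```text
clock: 25.12
ee_pos: [495.4, 180.3, 36.2]
orientation: [-3.046, 0.401, 0.467]
contact_force: [-0.4, -6.1, 1.9]
opening: -0.3
```

Call:
{"fn": "arm_command", "kwargs": {"steps": [{"grip":-1,"slide":[0,-0.001,0],"twist":[0,0,0]},{"grip":-1,"slide":[0,-0.001,0],"twist":[0,0,0]},{"grip":-1,"slide":[0,0,0],"twist":[0,0,0]}]}}

```text
clock: 25.5
ee_pos: [495.3, 180.3, 36.2]
orientation: [-3.048, 0.403, 0.47]
contact_force: [-0.3, -8.3, 4.6]
opening: 0.1
```

The tool stalled and the force rose, so the slide is against its stop. Backing off, rising clear and taking the last look.

Call:
{"fn": "arm_command", "kwargs": {"steps": [{"grip":-1,"slide":[0,0.004,0],"twist":[0,0,0]},{"grip":-1,"slide":[0,0.015,0],"twist":[0,0,0]},{"grip":-1,"slide":[0,0.025,0],"twist":[0,0,0]},{"grip":-1,"slide":[0,0.03,0],"twist":[0,0,0]},{"grip":-1,"slide":[0,0.03,-0.03],"twist":[0,0,0]},{"grip":-1,"slide":[0,0.03,-0.05],"twist":[0,0,0]},{"grip":-1,"slide":[0,0.04,-0.05],"twist":[0,0,0]},{"grip":-1,"slide":[0,0.05,-0.04],"twist":[0,0,0]},{"grip":-1,"slide":[0,0.05,0],"twist":[0,0,0]},{"grip":-1,"slide":[0,0.05,0],"twist":[0,0,0]},{"grip":-1,"slide":[0,0.04,0],"twist":[0,0,0]},{"grip":-1,"slide":[0,0,0],"twist":[0,0,0]}]}}

```text
clock: 27.0
ee_pos: [448.5, -183.5, 197.6]
orientation: [-3.044, 0.414, 0.468]
contact_force: [0.8, 0.3, -0.8]
opening: -0.2
```

Run:
```python
from plan import *
s=show()
a,Wa=cloud('top'); b,Wb=cloud('scene')
save('end.png',np.vstack([np.hstack([cv2.resize(b[170:330,360:560],None,fx=2,fy=2,interpolation=2),cv2.resize(a[110:270,70:270],None,fx=2,fy=2,interpolation=2)]),np.zeros((1,800,3),np.uint8)]))
KH=KNOB+200*CX
for n,im,W in(('top',a,Wa),('scene',b,Wb)):
    m=(im.astype(int).sum(2)<110)&(W[...,2]>40)&(W[...,2]<70)&(np.hypot(W[...,0]-KH[0],W[...,1]-KH[1])<40); K=W[m].mean(0); print(n,'knob',m.sum(),K.round(1),'travel',((K-KNOB)@CX).round(1))
```

```text
t 27.0 q [ 0.282  0.694  0.006  1.75   0.009  1.002 -1.56 ] p [ 448.5 -183.5  197.6] F [ 0.8  0.3 -0.8] open -0.2
axes x,y,z: [[0.919, -0.256, -0.3], [-0.266, -0.964, 0.007], [-0.291, 0.074, -0.954]]
top knob 51 [505.5 203.4  58. ] travel 195.4
scene knob 105 [513.8 209.6  56. ] travel 203.5
```

View pics/end.png

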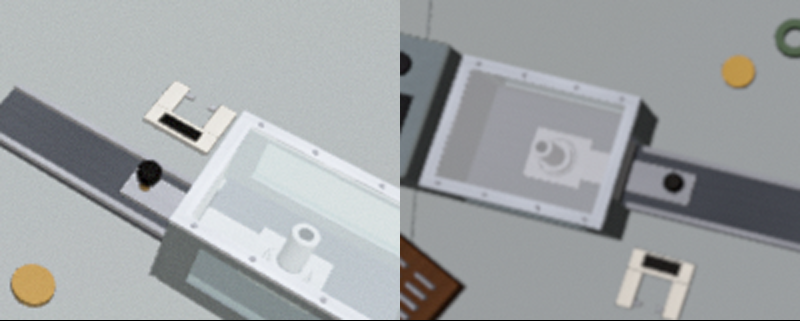

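Twelve pictures. The spigot stands upright on the plate inside the chamber (left panel (298,250), right panel (548,152)), the slide is against its stop and the flap has dropped at the doorway. Handing in.

```bash
python3 -c "
from rig import ticket,observe
print(ticket.finish_job()); print(observe()['clock'])"
```

```text
the job is handed in; nothing more can be done
None
the job is handed in; nothing more can be done
```

The spigot is standing upright inside the soaking cabinet with the slide pushed home. I handed the job in at 27 s of the 67 s allowed; no verdict was reported.

**What I did:** I gripped the steel spigot by its shank in the tray, turned it upright and lowered it onto the ring in 1 mm steps until I felt contact. I let go, backed off, then pushed the knob with the closed fingers until the slide reached its stop, and moved the arm clear.

**Checks:**
- **Placing:** after release, both cameras put the spigot about 2 mm from the ring's centre and tilted less than 0.03 rad. The fit to the depth points was loose, with 4–5 mm scatter, because parts of the gripper were in view.
- **Slide home:** the tool stalled at the end while the force rose from about 1.5 N to 8–9 N. The two cameras measured 195 mm and 203 mm of knob travel; they disagree by a few millimetres throughout, so I relied on the stall.
- **Last picture:** the spigot is upright on the plate behind the glass and the flap looks shut. The arm is clear, and the bystanders in that view (snap gauge, thread ring and one brass disc) look unmoved.
- **Judged by eye or not at all:** I did not measure the flap's angle or the bystanders' positions. I took no picture of the flap being held open as the spigot passed through.

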